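# Unload the check carrier from the alloy analyser

### The job

Slide the thumb latch aside so that the analyser's cover springs fully open, press the ejector lever right down so that the seated carrier rises, then lift the carrier out and set it down gently, flat and right way up, in the empty bay of the grey tray. Leave the cover standing open for the next sample, and leave the bronzes, the other carriers and everything else on the table where they are.

Things in the scene. Friction and masses are not known exactly. Their poses are not given: they have to be found in the camera images.
- analyser: Bench-top alloy analyser, fixed, on the left or right of the table. Origin: under its middle, on the table; x to its back, y to its left as seen by a user at its front, z up. Body x -160 to +155 mm, y -125 to +125. Flat front console and chamber floor both 90 mm above the table; behind x +82 a rear housing rises to 139. The chamber (x -83 to +82) lies under the cover.
- latch (a joint): Travel of the thumb latch, m: 0 at rest, 0.022 fully aside. It slides towards the analyser's +y and springs back when let go (about 2 N at rest, 4.5 N fully aside). The cover is freed once it is past 0.016; hold it aside until the cover has begun to rise.
- latch_thumb (a point): Middle of the top of the latch's black ribbed thumb piece: 44 mm along the analyser's y, 18 mm along x, its top 18 mm and its lower edge 2 mm above the console. At rest at x -121, y 0, z 108 mm of the analyser. From its middle a steel hook 16 mm wide runs back 23 mm over the cover's catch (top at 112 mm). The cover's front wall is 24 mm behind the thumb piece.
- cover (a joint): Opening angle of the cover, rad: 0 shut, 1.95 fully open (leaning back 22 degrees past upright). A torsion spring throws it open within a second or two once it is free; it then stays open.
- cover_edge (a point): Middle of the front upper edge of the cover, a grey hood 170 mm long (x), 200 mm wide, 48 mm high, with a clear window and a detector nose. Hinged along the top of the rear housing, at x +82, z 137 mm of the analyser, axis along its y; fully open, the edge stands about 295 mm above the table.
- ejector (a joint): Angle of the ejector lever, rad: 0 up, 0.32 pressed right down. Pressing it lifts the plate under the carrier 6.25 mm for each 0.1 rad, 20 mm in all. It takes about 6 to 9 N at the pad and stays where it is left.
- ejector_pad (a point): Middle of the top of the lever's black thumb pad (28 mm along x, 26 mm across). The lever lies under the cover, along the analyser's x, to the left (+y) of the pocket; its hinge is at x +55, y +48, z 98 mm of the analyser. The pad is at x -18, y +48, z 126 mm when up and comes down 24 mm, to z 102 mm.
- pocket (a point): Middle of the mouth of the pocket in the chamber floor, at x 0, y -30, z 90 mm of the analyser: 93 x 37 mm, 34 mm deep. The carrier sits in it with its top flush with the chamber floor, so it cannot be gripped until it is ejected.
- carrier: The carrier to be unloaded: an aluminium block 90 x 34 x 34 mm, about 0.28 kg, with a bronze disc in its top. Origin: middle of its underside; x along its length, z up. At the start it is seated in the analyser's pocket, lengthwise along the analyser's x, its top flush with the chamber floor; ejected, it stands 20 mm proud.
- tray: Fixed open grey tray, 116 mm (x) by 214 mm (y), on the side of the table away from the analyser. Origin: under its middle, on the table. Floor 6 mm above the table, rim 22 mm. Two dividers 6 mm thick, tops at 18 mm, part it into three bays along its y, centred on y -70, 0, +70 mm, each 106 mm long (x) and 64 mm wide. Two bays hold other carriers lying along x; one is empty.
- label: A blank white paper label 62 x 30 mm, flat on the floor of the tray's empty bay and in its middle. Origin on the bay's floor; x along the bay. The carrier is set down on it.
- carrier_b: Another carrier like the first, lying in a bay of the tray; to be left alone. Origin: middle of its underside.
- carrier_c: Another carrier like the first, lying in a bay of the tray; to be left alone. Origin: middle of its underside.
- vase: Bronze vase standing between the analyser and the tray: 205 mm high, 105 mm across the belly. Origin: middle of its foot, on the table.
- bottle: Brown bottle with a white cap, 60 mm across, 140 mm high, standing beyond the tray. Origin: middle of its underside.
- brush: Wooden brush 180 mm long, lying crosswise between the robot and the vase. Origin: underneath it.
- ring: Flat bronze ring, 90 mm across, 12 mm high, lying before the tray. Origin: middle of its underside.
- sherd: Curved bronze fragment about 85 x 55 mm, 12 mm high, lying beyond the vase. Origin: middle of its underside.

How it is judged:
By the outcome, as a careful person would: the job done as asked, in the order asked, and still so for the second after the job is handed in, with the robot touching nothing.
It also fails if it takes over 61 s, if anything falls off the work surface, if the arm or the gripper's body presses on something with over 40 N, if the wrist force passes 120 N, or if a joint passes its speed limit or range.

### The arm

A 7-joint arm with a two-finger parallel gripper is mounted at the origin on the work surface. World frame = base frame: x ahead of the robot, y to its left, z up, the work surface at z = 0. Lengths are in m, angles in rad, forces in N, time in s.
With the tool pointing down it reaches from about 0.4 to 0.85 m from the base axis. Payload 4.5 kg.
Tool frame: the origin (TCP) lies midway between the tips of the shut fingers; the grasp point (between the pads) lies 19 mm behind it; z points along the fingers, x is the direction in which the jaws open and shut, and the axes are right-handed (so a half turn about z gives the same grasp; the last joint's range is limited). The gripper opens to 88 mm and grips with 3 to 60 N. Pads are 18 mm wide; open, the fingers measure 123 mm over their backs; the gripper's body (75 mm by 187 mm) begins 45 mm behind the grasp point.
Start: joints at [-1.136, 0.689, -0.195, 1.565, 0.157, 0.902, -0.215], TCP at [0.244, 0.576, 0.21] pointing down, gripper open.
Joint ranges: [-3.01, 3.01], [-0.46, 2.08], [-1.47, 1.51], [0.13, 2.56], [-1, 4.14], [0.04, 2.09], [-2.66, 2.66]. Speed limits (rad/s): [2.57, 2.57, 3.14, 3.14, 3.14, 3.14, 3.14].

### API

Orientations are given as a unit quaternion [x, y, z, w].
In Python, from plant import r gives the robot as it stands. The module is installed in compiled form; this text tells all that it offers.
- The arm moves only by the tool play_rows, never from a script. Its argument "increments" is a list of rows, each a list of 7 numbers: the opening, from 0 (shut) to 1 (fully open), then the shift along the tool's x, y, z in mm, then the turn, a rotation vector about the tool's x, y, z in rad. In form: [[hand, dx, dy, dz, wx, wy, wz], ...]. A call has exactly 8 rows; each row shifts and turns the pose as measured when the row begins, along the tool's axes as they then stand; what a row does not reach is not made up. A row lasts 1/8 s, in which the tool goes at most 62.5 mm and 10.7 degrees, less where a joint would pass 70% of its speed; a pose out of reach is approached as far as the arm can. A call is refused whole if a number of a shift passes 62.5 or a number of a turn 0.188, either way. A call with a gripper value outside its range is refused whole. The fingers move at their own pace and stop on an object; "grip_force" is the grip in N (left out, the last holds). Time passes only in rows, so rows that do not move let the fingers close, or fill a call up. It gives the time, the measured TCP pose, the force and the opening at its end, in the units of the state.
- r.get_state(): the state, without advancing time (a new reading comes with each control period).
- r.snapshot(name): name is "scene" or "side" or "wrist"; returns the picture (400x640x3 uint8, red, green, blue); there is no depth.
- r.get_calibration(name): a dict with "fx", "fy", "cx", "cy" (pixels), "R" (3x3) and "t" (3): a world point X has camera coordinates R X + t. Camera axes: x right, y down, z forward; pixel columns grow to the right and rows downward; lengths in m; the calibration is good to about 2 mm. A picture is of the moment at which its call begins: read the wrist's pose just before it. get_calibration takes no time and is no camera call; for the wrist camera it gives the pose at the moment of the call.
- r.finish_job(): hands the job in, once; it reports no verdict.
The state is a dict: "clock": time; "q": joint angles; "qd": joint speeds; "joint_torque": joint torques, N m; "tool_pos": TCP position; "eef_rot": TCP orientation; "contact_force": force on the tool from outside, world axes, zero at the start; "moment": the same for the moment, N m; "opening": opening from 0.0 (shut) to 1.0 (fully open).
Only numpy, scipy, OpenCV 4.12 (cv2) and the standard library are available. Lean on these libraries where they do the work, as an engineer would, in place of code of your own. Each camera call takes 0.05 s, during which the arm holds its last target.

## Working session

There is one attempt and no reset: what is moved stays moved. The work goes in short steps, Python scripts to look and compute and a tool call to move; the robot and the scene stay as the last step left them, time stands still between calls to the robot, and variables do not carry over. Pictures are saved under pics/ and viewed, and the job is handed in when it is done.

Besides the shell and the picture viewer there is one more tool, called after "Request:" as name([rows], argument=value, ...), one row to a line, values as JSON. play_rows: Moves the arm, as the interface text tells. Its arguments: {"type":"object","properties":{"increments":{"type":"array"},"grip_force":{"type":"number"}},"required":["increments"]}

```bash
mkdir -p pics; ls; python3 - <<'E'
from plant import r
import cv2
s=r.get_state();print(s)
for n in("scene","side","wrist"):
    c=r.get_calibration(n);print(n,c)
    cv2.imwrite(f"pics/{n}0.png",r.snapshot(n)[:,:,::-1])
E
```

```text
pics
{'clock': 0.0, 'q': array([-1.13620681,  0.69001003, -0.19450937,  1.56637791,  0.15730717,
        0.90249772, -0.21509347]), 'qd': array([-0.00012202,  0.00021517, -0.00057406,  0.00155384,  0.00141001,
       -0.00112592, -0.00179769]), 'joint_torque': array([ 2.29551733e-04, -5.27544165e+01, -1.26665566e+00, -1.53425521e+01,
       -5.26451902e-02,  6.67376386e-03,  1.77682732e-04]), 'tool_pos': array([0.24361903, 0.57479516, 0.20958469]), 'eef_rot': array([ 8.33683324e-01,  5.52241988e-01, -7.49762320e-04,  5.83682796e-04]), 'contact_force': array([-0.10100232, -0.55485337,  0.15371184]), 'moment': array([ 0.01128381, -0.05909377,  0.00263611]), 'opening': 0.9957271076895946}
scene {'fx': 484.40306383030213, 'fy': 484.40306383030213, 'cx': 312.5128089630437, 'cy': 204.71066849442815, 'R': array([[ 0.67942952,  0.7337247 , -0.00485743],
       [ 0.64015926, -0.59599703, -0.48475113],
       [-0.35856889,  0.3262447 , -0.87463864]]), 't': array([-0.41008177, -0.29194731,  1.51487088])}
side {'fx': 509.464635674656, 'fy': 509.464635674656, 'cx': 315.6147992541796, 'cy': 203.00681962711943, 'R': array([[ 0.94963888, -0.31317321,  0.01041849],
       [-0.19047225, -0.60333391, -0.77440849],
       [ 0.24880982,  0.73342398, -0.63260015]]), 't': array([-0.55051093,  0.18527212,  1.21425886])}
wrist {'fx': 297.6215831828597, 'fy': 297.6215831828597, 'cx': 311.7655190618137, 'cy': 199.7382490968678, 'R': array([[ 3.90152786e-01,  9.20750069e-01, -3.39492083e-04],
       [ 8.82614372e-01, -3.73888341e-01,  2.84955047e-01],
       [ 2.62245447e-01, -1.11475646e-01, -9.58540821e-01]]), 't': array([-0.62493912, -0.03861249,  0.38965241])}
```

View pics/scene0.png

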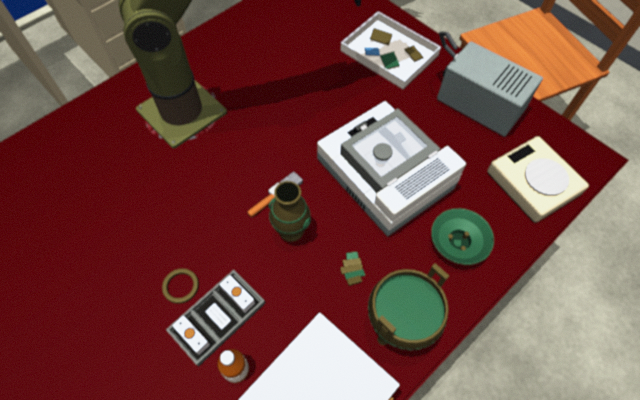

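View pics/side0.png

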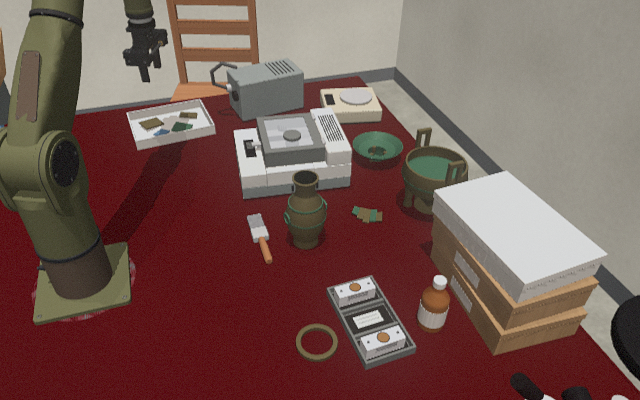

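View pics/wrist0.png

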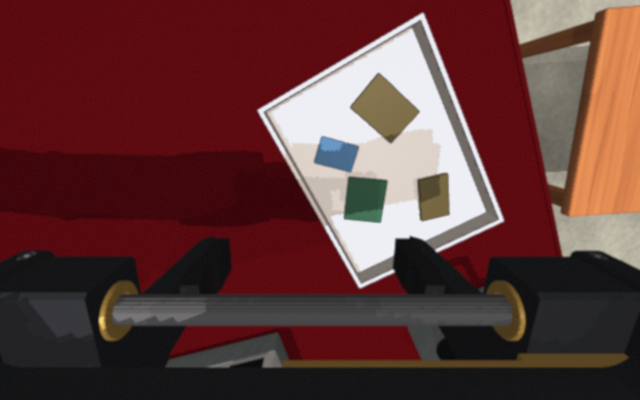

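The scene view shows the analyser near (390,165), the vase near (290,210) and the tray near (215,315) with its middle bay empty. The side view agrees. I'll enlarge both for corner measurements.

```bash
python3 - <<'E'
import cv2
a=cv2.imread("pics/scene0.png");b=cv2.imread("pics/side0.png")
cv2.imwrite("pics/c1.png",cv2.resize(a[90:240,305:475],(0,0),fx=4,fy=4,interpolation=2)[:600])
cv2.imwrite("pics/c2.png",cv2.resize(b[100:200,225:360],(0,0),fx=5,fy=5,interpolation=2))
cv2.imwrite("pics/c3.png",cv2.resize(a[260:370,150:280],(0,0),fx=5,fy=5,interpolation=2))
cv2.imwrite("pics/c4.png",cv2.resize(b[260:370,290:430],(0,0),fx=5,fy=5,interpolation=2))
E
```

```text
(no output)
```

View pics/c1.png

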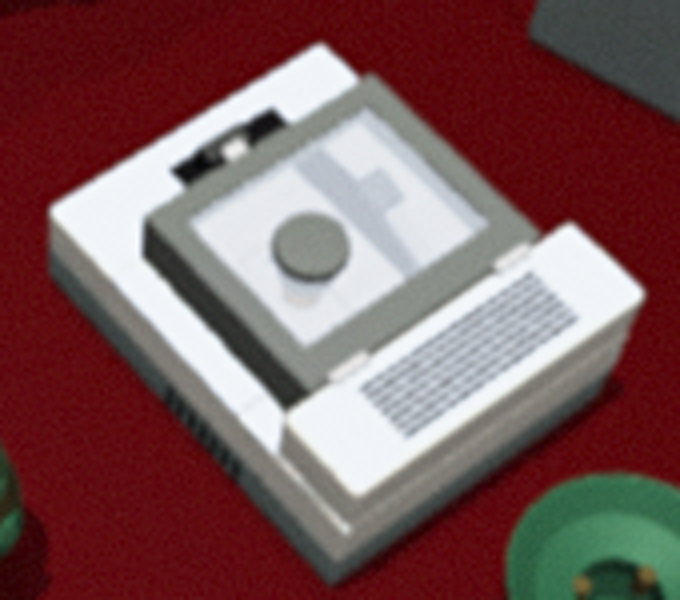

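View pics/c2.png

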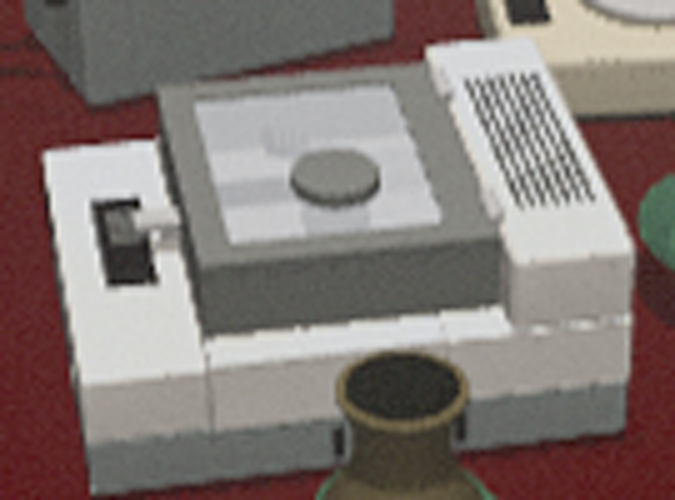

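View pics/c3.png

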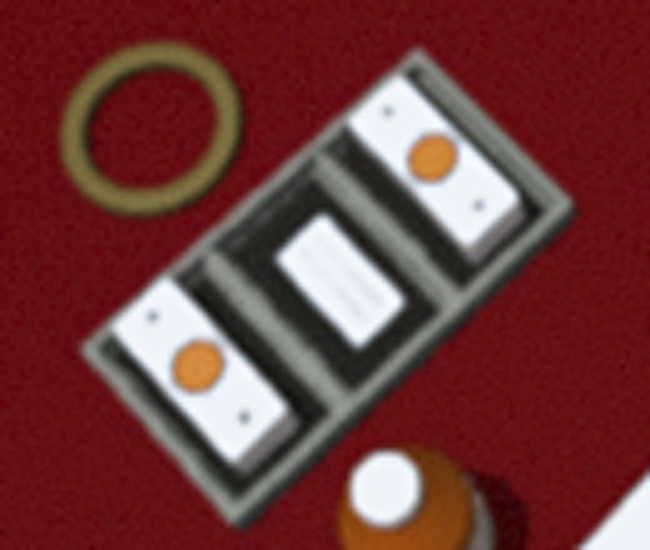

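View pics/c4.png

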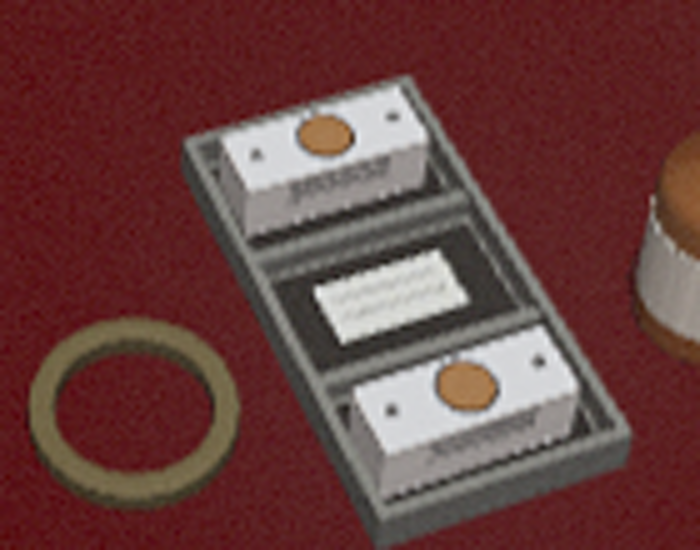

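```bash
cat > h.py <<'E'
import numpy as np, cv2
from scipy.spatial.transform import Rotation as Ro
def P(c):
    K=np.array([[c['fx'],0,c['cx']],[0,c['fy'],c['cy']],[0,0,1]]);return K@np.c_[c['R'],c['t']]
def tri(c1,p1,c2,p2):
    X=cv2.triangulatePoints(P(c1),P(c2),np.array(p1,float).T,np.array(p2,float).T);return (X[:3]/X[3]).T
def ray(c,p,z):
    p=np.atleast_2d(p).astype(float);d=np.c_[(p[:,0]-c['cx'])/c['fx'],(p[:,1]-c['cy'])/c['fy'],np.ones(len(p))]@c['R']
    o=-c['R'].T@c['t'];return o+d*((z-o[2])/d[:,2])[:,None]
def proj(c,X):
    X=np.atleast_2d(X)@P(c)[:,:3].T+P(c)[:,3];return X[:,:2]/X[:,2:]
def fit2(m,w):  # yaw+xy from model to world
    m=np.array(m)[:,:2];w=np.array(w)[:,:2];mm=m-m.mean(0);ww=w-w.mean(0)
    a=np.arctan2((mm[:,0]*ww[:,1]-mm[:,1]*ww[:,0]).sum(),(mm*ww).sum())
    R=np.array([[np.cos(a),-np.sin(a)],[np.sin(a),np.cos(a)]]);t=w.mean(0)-R@m.mean(0)
    return a,t,np.linalg.norm(m@R.T+t-w,axis=1)
E
python3 - <<'E'
from plant import r
from h import *
np.set_printoptions(precision=4,suppress=True)
s=r.get_calibration("scene");d=r.get_calibration("side")
A1=np.array([(320,42),(52,212),(285,420),(358,495),(645,295),(572,225)])/4+[305,90]
A2=np.array([(45,150),(88,385),(512,262),(630,255),(535,40),(430,48)])/5+[225,100]
M=np.array([(-160,125,90),(-160,-125,90),(82,-125,139),(155,-125,139),(155,125,139),(82,125,139)])/1e3
X=tri(s,A1,d,A2);print(X);print("tri",fit2(M,X))
for c,A in((s,A1),(d,A2)):
    W=np.array([ray(c,a,m[2])[0] for a,m in zip(A,M)]);print(fit2(M,W))
# tray: corners rim (outer)
T1=np.array([(82,345),(418,50),(573,208),(240,522)])/5+[150,260]
T2=np.array([(382,520),(187,142),(408,78),(630,435)])/5+[290,260]
X=tri(s,T1,d,T2);print(X)
# tray x length 116; corners order: near(-x?) 
print([np.linalg.norm(X[i]-X[i-1]) for i in range(4)])
L1=np.array([(275,258),(322,213),(404,300),(360,348)])/5+[150,260]
L2=np.array([(345,344),(314,290),(443,250),(468,298)])/5+[290,260]
X=tri(s,L1,d,L2);print(X,X.mean(0),ray(s,L1,.006).mean(0),ray(d,L2,.006).mean(0))
B1=np.array([(433,157),(198,366)])/5+[150,260];B2=np.array([(325,135),(467,386)])/5+[290,260]
X=tri(s,B1,d,B2);print("disc",X,ray(s,B1,.04),ray(d,B2,.04))
V1=[(288,190)];V2=[(305,177.5)];print("vase mouth",tri(s,V1,d,V2))
E
```

```text
[[0.4515 0.4305 0.0883]
 [0.4267 0.1852 0.084 ]
 [0.6661 0.1606 0.1313]
 [0.7334 0.1555 0.1271]
 [0.7624 0.3969 0.1319]
 [0.6951 0.4046 0.1332]]
tri (np.float64(-0.10731203042270845), array([0.597 , 0.2916]), array([0.0026, 0.0023, 0.0022, 0.0064, 0.0032, 0.004 ]))
(np.float64(-0.10887875618355905), array([0.598, 0.289]), array([0.0025, 0.0032, 0.0032, 0.0037, 0.0042, 0.0031]))
(np.float64(-0.12311568753767614), array([0.5941, 0.2801]), array([0.0014, 0.0064, 0.0048, 0.0061, 0.0056, 0.0025]))
[[ 0.5452 -0.4248  0.0187]
 [ 0.5364 -0.2125  0.0189]
 [ 0.6518 -0.2063  0.0164]
 [ 0.6615 -0.4175  0.0143]]
[np.float64(0.11665540623809793), np.float64(0.2125581230848458), np.float64(0.11554267770790805), np.float64(0.21145198709059831)]
[[ 0.5684 -0.3306  0.0042]
 [ 0.5661 -0.2996  0.0047]
 [ 0.6292 -0.297   0.0058]
 [ 0.6309 -0.3256  0.0039]] [ 0.5987 -0.3132  0.0046] [ 0.5978 -0.312   0.006 ] [ 0.5991 -0.3155  0.006 ]
disc [[ 0.5923 -0.2437  0.0374]
 [ 0.5975 -0.3889  0.0377]] [[ 0.5922 -0.243   0.04  ]
 [ 0.5973 -0.3879  0.04  ]] [[ 0.5919 -0.2468  0.04  ]
 [ 0.5974 -0.3915  0.04  ]]
vase mouth [[ 0.5419 -0.02    0.2021]]
```

Request:
play_rows([
  [1, -32, 46.5, 0, 0, 0, 0],
  [1, -32, 46.5, 0, 0, 0, 0],
  [1, -32, 46.5, 0, 0, 0, 0],
  [1, -32, 46.5, 0, 0, 0, 0],
  [1, -32, 46.5, 0, 0, 0, 0],
  [1, -32, 46.5, 0, 0, 0, 0],
  [1, 0, 0, 0, 0, 0, -0.147],
  [1, 0, 0, 0, 0, 0, -0.147],
])

```text
clock: 1.15
tool_pos: [0.4309, 0.28, 0.2071]
eef_rot: [0.741, 0.671, -0.002, 0.0]
contact_force: [-0.3, 0.6, 0.6]
opening: 1.001
```

```bash
python3 - <<'E'
from plant import r
import cv2
print(r.get_state()['tool_pos'],r.get_calibration("wrist"))
i=r.snapshot("wrist")[:,:,::-1]
cv2.imwrite("pics/w1.png",cv2.resize(i,(800,500),interpolation=2))
cv2.imwrite("pics/w1r.png",i)
E
```

```text
[0.43091204 0.27999201 0.20705952] {'fx': 297.6215831828597, 'fy': 297.6215831828597, 'cx': 311.7655190618137, 'cy': 199.7382490968678, 'R': array([[ 0.09844472,  0.99514046, -0.00202767],
       [ 0.95440257, -0.09383727,  0.28339073],
       [ 0.28182331, -0.02983354, -0.95900239]]), 't': array([-0.32137183, -0.42263999,  0.27389436])}
```

View pics/w1.png

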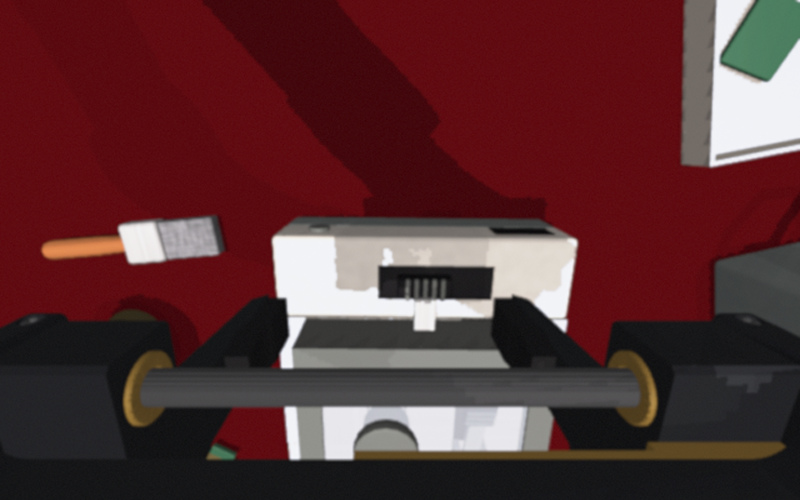

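The wrist view shows the console's front top corners at (274,237) and (577,240), and the ribbed thumb piece at about (402-450, 272-300), on the 800-px scale.

```bash
python3 - <<'E'
from plant import r
from h import *
np.set_printoptions(precision=4,suppress=True)
c=r.get_calibration("wrist")
W=ray(c,np.array([(274,237),(577,240)])/1.25,.09);print(W,np.linalg.norm(W[0]-W[1]))
print(fit2([(-.16,-.125),(-.16,.125)],W))
X=np.array([.597,.2905]);a=-.107
R=np.array([[np.cos(a),-np.sin(a)],[np.sin(a),np.cos(a)]])
for x,y,z in[(-.13,-.022,.108),(-.112,.022,.108),(-.160,-.125,.09),(-.16,.125,.09),(-.088,-.1,.138),(-.088,.1,.138)]:
  print((x,y),proj(c,[*(X+R@[x,y]),z])*1.25)
i=cv2.imread("pics/w1r.png")
cv2.imwrite("pics/w1c.png",cv2.resize(i[165:290,200:480],(0,0),fx=2.8,fy=2.8,interpolation=2))
E
```

```text
[[0.4244 0.1861 0.09  ]
 [0.45   0.4301 0.09  ]] 0.24541780663497642
(np.float64(-0.10443449887624577), array([0.5963, 0.2914]), array([0.0023, 0.0023]))
(-0.13, -0.022) [[397.4973 281.8307]]
(-0.112, 0.022) [[452.0377 303.5122]]
(-0.16, -0.125) [[270.6976 237.5358]]
(-0.16, 0.125) [[579.0937 241.3547]]
(-0.088, -0.1) [[291.9971 348.2757]]
(-0.088, 0.1) [[561.6188 351.58  ]]
```

View pics/w1c.png

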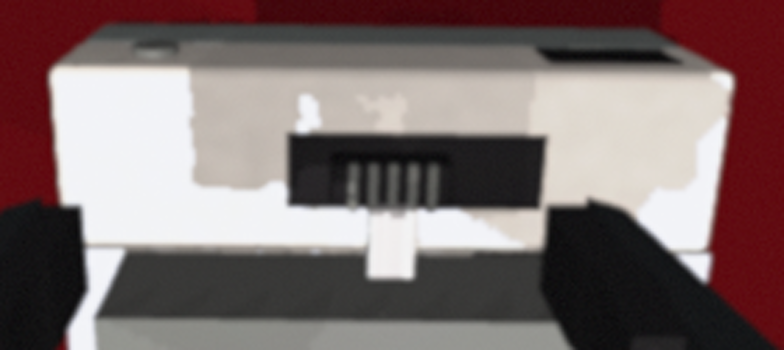

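Request:
play_rows([
  [0, -34, 39, 0, 0, 0, 0],
  [0, 0, 0, 40, 0, 0, 0.007],
  [0, 0, 0, 0, -0.175, 0, 0],
  [0, 0, 0, 0, -0.175, 0, 0],
  [0, 0, 0, 0, 0, 0, 0],
  [0, 0, 0, 0, 0, 0, 0],
  [0, 0, 0, 0, 0, 0, 0],
  [0, 0, 0, 0, 0, 0, 0],
])

```text
clock: 2.2
tool_pos: [0.4755, 0.2385, 0.1616]
eef_rot: [0.74, 0.656, 0.096, 0.114]
contact_force: [0.3, -1.3, -0.7]
opening: 0.12
```

```bash
cat >> h.py <<'E'
T=np.array([.5965,.291]);YAW=-.106
def an(x,y,z):
    c,s=np.cos(YAW),np.sin(YAW);return np.array([T[0]+c*x/1e3-s*y/1e3,T[1]+s*x/1e3+c*y/1e3,z/1e3])
def inan(p):
    d=np.array(p[:2])-T;c,s=np.cos(YAW),np.sin(YAW);return np.round(1e3*np.array([c*d[0]+s*d[1],-s*d[0]+c*d[1],p[2]]),1)
def go(st,p,Rt=None):
    R=Ro.from_quat(st['eef_rot']).as_matrix();return np.round(R.T@(np.array(p)-st['tool_pos'])*1e3,1)
def axes(st): return np.round(Ro.from_quat(st['eef_rot']).as_matrix().T,3)
E
python3 - <<'E'
from plant import r
from h import *
s=r.get_state();print(inan(s['tool_pos']),s['opening'],axes(s),go(s,an(-124,-62,115)))
p=s['tool_pos'];print("down 10 in tool",go(s,[p[0],p[1],p[2]-.01]),"an +y 10",go(s,p+an(0,10,0)-an(0,0,0)))
E
```

```text
[-114.8  -65.   161.6] 0.12025406819468948 [[ 0.121  0.993 -0.007]
 [ 0.949 -0.114  0.294]
 [ 0.291 -0.043 -0.956]] [  3.2 -22.6  41.8]
down 10 in tool [ 0.1 -2.9  9.6] an +y 10 [10.  -0.1 -0.1]
```

Request:
play_rows([
  [0, 3, -22.5, 41.5, 0, 0, 0],
  [0, 0, -5, 16, 0, 0, 0],
  [0, 0, 0, 0, 0, 0, 0],
  [0, 0, 0, 0, 0, 0, 0],
  [0, 0, 0, 0, 0, 0, 0],
  [0, 0, 0, 0, 0, 0, 0],
  [0, 0, 0, 0, 0, 0, 0],
  [0, 0, 0, 0, 0, 0, 0],
])

```text
clock: 3.2
tool_pos: [0.4725, 0.2408, 0.1069]
eef_rot: [0.744, 0.651, 0.097, 0.113]
contact_force: [0.6, 0.0, 0.8]
opening: 0.008
```

```bash
python3 - <<'E'
from plant import r
from h import *
s=r.get_state();print(inan(s['tool_pos']),s['opening'],s['contact_force'],axes(s),go(s,an(-124,-45,98)))
i=r.snapshot("wrist")[:,:,::-1]
cv2.imwrite("pics/w2.png",cv2.resize(i,(800,500),interpolation=2))
E
```

```text
[-118.   -63.1  106.9] 0.007687279035175708 [0.56788078 0.03620093 0.76155949] [[ 0.133  0.991 -0.002]
 [ 0.947 -0.126  0.295]
 [ 0.292 -0.041 -0.956]] [17.9 -8.8  6.5]
```

View pics/w2.png

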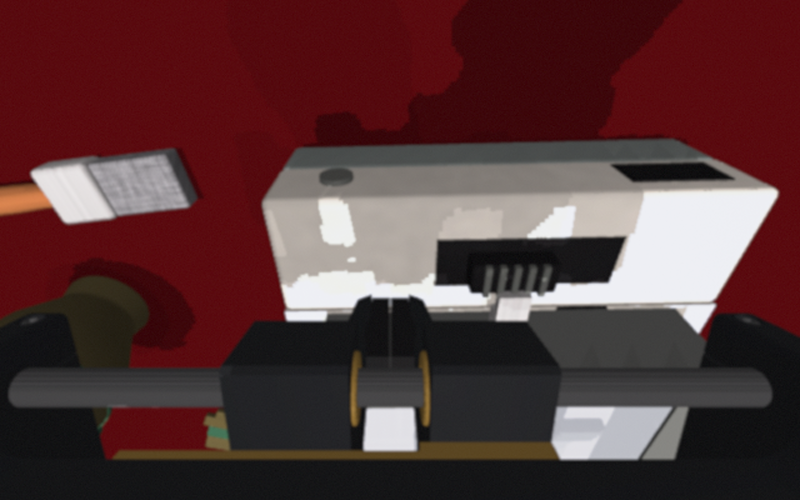

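Request:
play_rows([
  [0, 10, -9, 6.5, 0, 0, 0],
  [0, 4, 0, 0, 0, 0, 0],
  [0, 5, 0, 0, 0, 0, 0],
  [0, 5, 0, 0, 0, 0, 0],
  [0, 5, 0, 0, 0, 0, 0],
  [0, 5, 0, 0, 0, 0, 0],
  [0, 4, 0, 0, 0, 0, 0],
  [0, 0, 0, 0, 0, 0, 0],
])

```text
clock: 4.25
tool_pos: [0.4718, 0.2797, 0.0988]
eef_rot: [0.744, 0.651, 0.097, 0.114]
contact_force: [-0.1, 0.3, -0.2]
opening: 0.0
```

```bash
python3 - <<'E'
from plant import r
from h import *
s=r.get_state();print(inan(s['tool_pos']),s['opening'],s['contact_force'],axes(s))
i=r.snapshot("wrist")[:,:,::-1]
cv2.imwrite("pics/w3.png",cv2.resize(i[120:280,200:600],(800,320),interpolation=2))
E
```

```text
[-122.8  -24.4   98.8] 0.0001188686182525109 [-0.13541772  0.27390859 -0.19041588] [[ 0.134  0.991 -0.004]
 [ 0.947 -0.126  0.295]
 [ 0.292 -0.043 -0.955]]
```

View pics/w3.png

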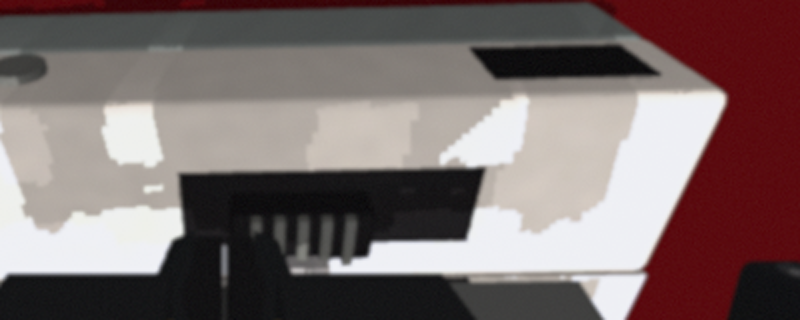

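```bash
python3 - <<'E'
from plant import r
from h import *
s=r.get_state();c=r.get_calibration("wrist")
f=lambda p:np.round((proj(c,p)[0]-[200,120])*2)
print(f(s['tool_pos']))
for q in[(-130,-22,108),(-130,22,108),(-112,-22,108),(-112,22,108),(-130,-22,92),(-160,125,90)]:print(q,f(an(*q)))
print(r.get_state()['contact_force'])
E
```

```text
[221. 225.]
(-130, -22, 108) [230. 227.]
(-130, 22, 108) [378. 224.]
(-112, -22, 108) [231. 271.]
(-112, 22, 108) [372. 268.]
(-130, -22, 92) [229. 194.]
(-160, 125, 90) [734.  97.]
[ 0.07164747 -0.36864088  0.05495337]
```

Request:
play_rows([
  [0, 4, 0, 0, 0, 0, 0],
  [0, 4, 0, 0, 0, 0, 0],
  [0, 4, 0, 0, 0, 0, 0],
  [0, 0, 0, 0, 0, 0, 0],
  [0, 0, 0, 0, 0, 0, 0],
  [0, 0, 0, 0, 0, 0, 0],
  [0, 0, 0, 0, 0, 0, 0],
  [0, 0, 0, 0, 0, 0, 0],
])

```text
clock: 5.3
tool_pos: [0.4733, 0.2913, 0.0986]
eef_rot: [0.744, 0.651, 0.096, 0.114]
contact_force: [-0.4, 0.6, -1.0]
opening: 0.006
```

```bash
python3 - <<'E'
from plant import r
from h import *
s=r.get_state();print(inan(s['tool_pos']),s['opening'],s['contact_force'],axes(s))
i=r.snapshot("wrist")[:,:,::-1]
cv2.imwrite("pics/w4.png",cv2.resize(i[120:280,200:600],(800,320),interpolation=2))
E
```

```text
[-122.5  -12.7   98.6] 0.005570804510320575 [-0.38599903  0.63795253 -1.02411985] [[ 0.134  0.991 -0.006]
 [ 0.947 -0.126  0.295]
 [ 0.292 -0.045 -0.955]]
```

View pics/w4.png

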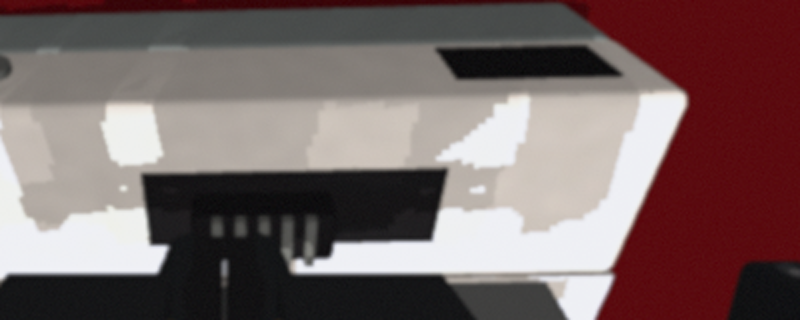

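```bash
python3 - <<'E'
from plant import r
from h import *
s=r.get_state()
for n,(u,v) in dict(scene=(330,90),side=(220,90)).items():
    i=r.snapshot(n)[:,:,::-1];c=r.get_calibration(n)
    print(n,(proj(c,s['tool_pos'])[0]-[u,v])*7, (proj(c,an(-121,0,108))[0]-[u,v])*7)
    cv2.imwrite(f"pics/{n}5.png",cv2.resize(i[v:v+80,u:u+100],(700,560),interpolation=2))
E
```

```text
scene [190.09061163 276.10798118] [219.0670067  248.55176028]
side [209.51410507 413.56236593] [208.11261583 377.75073365]
```

View pics/scene5.png

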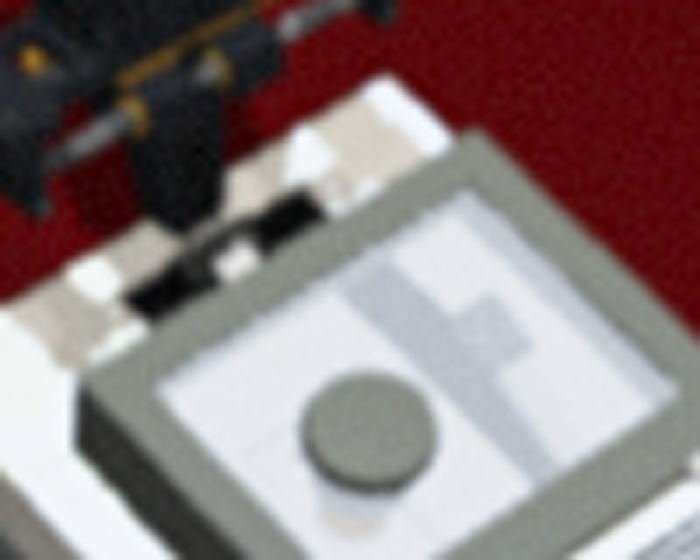

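View pics/side5.png

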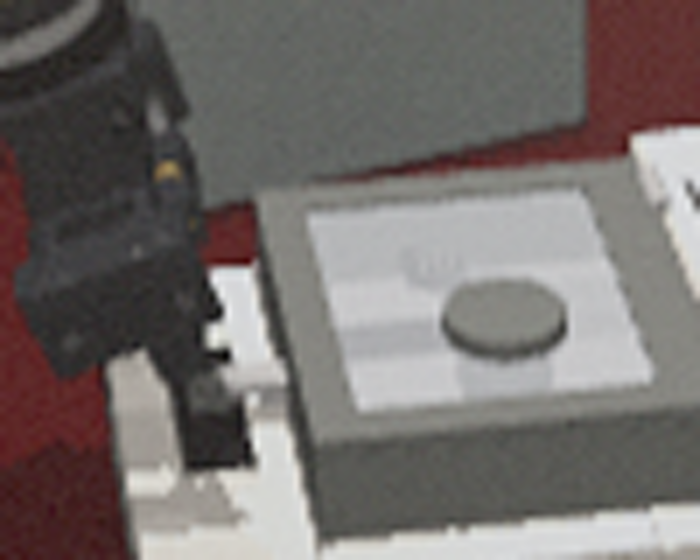

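```bash
python3 - <<'E'
from plant import r
from h import *
c=r.get_calibration("wrist");d=r.get_calibration("scene");e=r.get_calibration("side")
w=[(222/2+200,237/2+120)];t=[(187/7+330,228/7+90)]
X=tri(c,w,d,t);print(X,inan(X[0]),r.get_state()['tool_pos'])
print((proj(e,X[0])[0]-[220,90])*7)
print(go(r.get_state(),X[0]))
E
```

```text
[[0.46433135 0.29540422 0.11668012]] [-131.9   -9.6  116.7] [0.47332248 0.29136824 0.09858256]
[182.88216683 375.11012156]
[  2.7  -3.7 -20.1]
```

Request:
play_rows([
  [0, -24, 0, 0, 0, 0, 0],
  [0, -24, 0, 0, 0, 0, 0],
  [0, 0, -1, 3, 0, 0, 0],
  [0, 0, -1, 3, 0, 0, 0],
  [0, 0, -1, 2, 0, 0, 0],
  [0, 0, 0, 0, 0, 0, 0],
  [0, 0, 0, 0, 0, 0, 0],
  [0, 0, 0, 0, 0, 0, 0],
])

```text
clock: 6.45
tool_pos: [0.4666, 0.2431, 0.0905]
eef_rot: [0.744, 0.651, 0.097, 0.114]
contact_force: [0.2, -0.0, -0.2]
opening: 0.005
```

```bash
python3 - <<'E'
from plant import r
from h import *
s=r.get_state();print(inan(s['tool_pos']),s['contact_force'])
i=r.snapshot("wrist")[:,:,::-1]
cv2.imwrite("pics/w6.png",cv2.resize(i[120:280,200:600],(800,320),interpolation=2))
n,u,v="side",220,90
i=r.snapshot(n)[:,:,::-1]
cv2.imwrite(f"pics/{n}6.png",cv2.resize(i[v:v+80,u:u+100],(700,560),interpolation=2))
n,u,v="scene",320,80
i=r.snapshot(n)[:,:,::-1]
cv2.imwrite(f"pics/{n}6.png",cv2.resize(i[v:v+80,u:u+100],(700,560),interpolation=2))
E
```

```text
[-124.1  -61.4   90.5] [ 0.1709918  -0.03421356 -0.15809965]
```

View pics/w6.png

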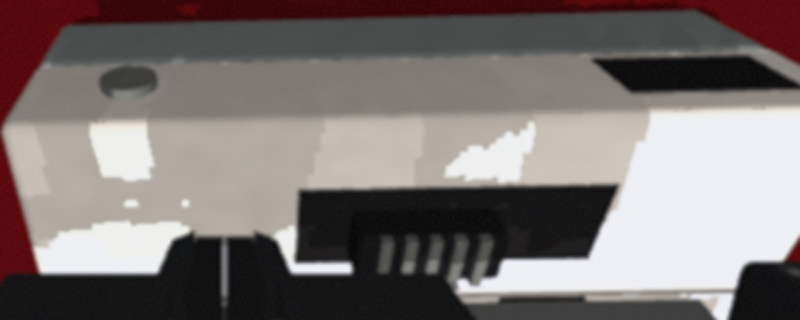

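View pics/side6.png

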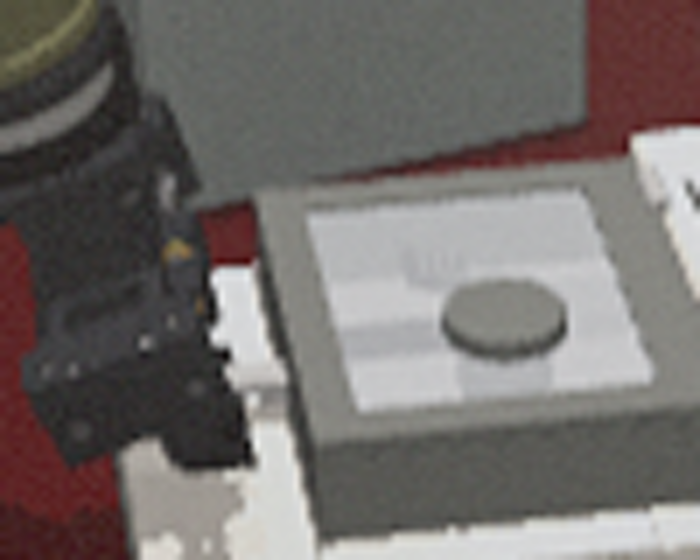

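View pics/scene6.png

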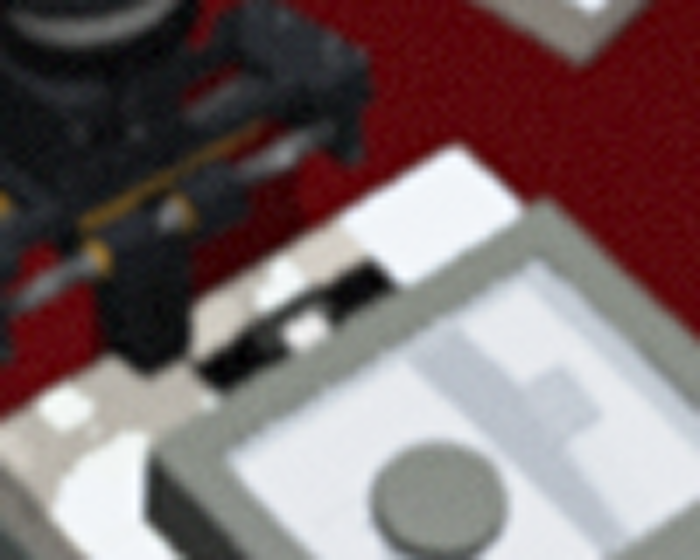

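Request:
play_rows([
  [0, 0, -1, 4, 0, 0, 0],
  [0, 0, -1, 4, 0, 0, 0],
  [0, 0, -1, 3, 0, 0, 0],
  [0, 0, 0, 0, 0, 0, 0],
  [0, 0, -0.6, 2, 0, 0, 0],
  [0, 0, 0, 0, 0, 0, 0],
  [0, 0, 0, 0, 0, 0, 0],
  [0, 0, 0, 0, 0, 0, 0],
])

```text
clock: 7.6
tool_pos: [0.4671, 0.2431, 0.0766]
eef_rot: [0.744, 0.651, 0.097, 0.114]
contact_force: [0.6, -0.3, -0.2]
opening: 0.005
```

```bash
python3 - <<'E'
from plant import r
from h import *
s=r.get_state();print(inan(s['tool_pos']),s['contact_force'])
i=r.snapshot("wrist")[:,:,::-1]
cv2.imwrite("pics/w7.png",cv2.resize(i[120:280,200:600],(800,320),interpolation=2))
n,u,v="side",220,90
i=r.snapshot(n)[:,:,::-1]
cv2.imwrite(f"pics/{n}7.png",cv2.resize(i[v:v+80,u:u+100],(700,560),interpolation=2))
E
```

```text
[-123.6  -61.3   76.6] [ 0.57699894 -0.28593007 -0.17522037]
```

View pics/w7.png

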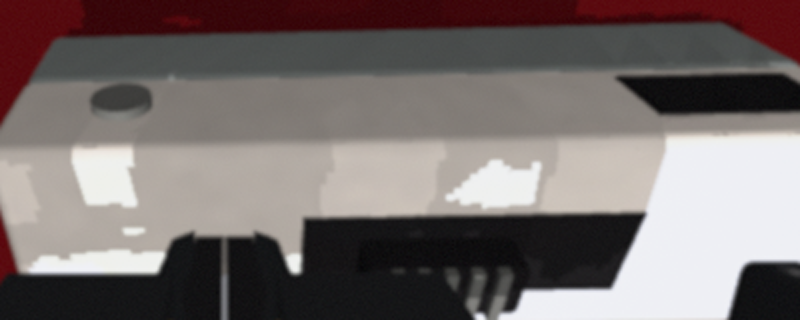

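View pics/side7.png

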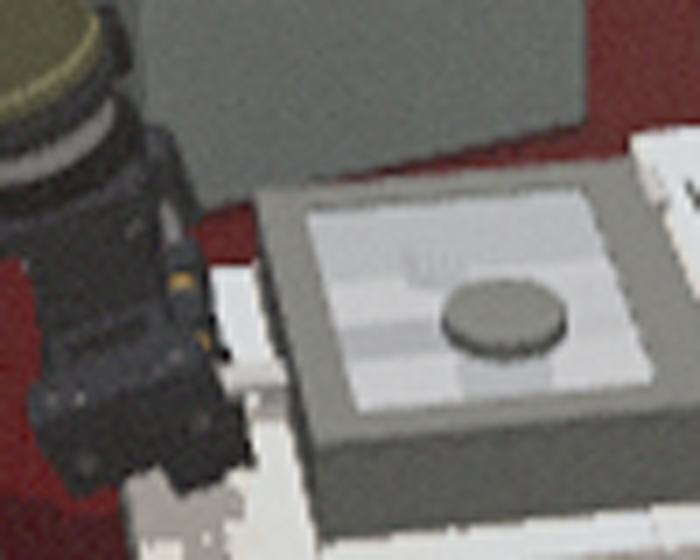

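Request:
play_rows([
  [0, 8, 3.8, 1.2, 0, 0, 0],
  [0, 8, 0, 0, 0, 0, 0],
  [0, 5, 0, 0, 0, 0, 0],
  [0, 5, 0, 0, 0, 0, 0],
  [0, 5, 0, 0, 0, 0, 0],
  [0, 5, 0, 0, 0, 0, 0],
  [0, 0, 0, 0, 0, 0, 0],
  [0, 0, 0, 0, 0, 0, 0],
])

```text
clock: 8.7
tool_pos: [0.4752, 0.2734, 0.0765]
eef_rot: [0.745, 0.65, 0.094, 0.118]
contact_force: [-0.5, -0.8, 0.9]
opening: 0.005
```

```bash
python3 - <<'E'
from plant import r
from h import *
s=r.get_state();print(inan(s['tool_pos']),s['contact_force'])
i=r.snapshot("wrist")[:,:,::-1]
cv2.imwrite("pics/w8.png",cv2.resize(i[120:280,200:600],(800,320),interpolation=2))
E
```

```text
[-118.7  -30.4   76.5] [-0.49599992 -0.80131649  0.89302122]
```

View pics/w8.png

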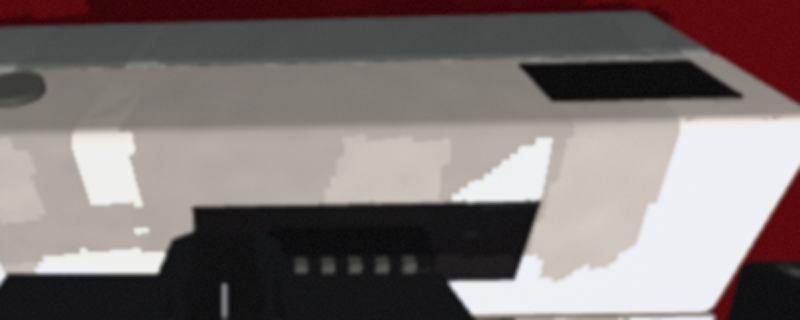

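Request:
play_rows([
  [0, 5, 0, 0, 0, 0, 0],
  [0, 5, 0, 0, 0, 0, 0],
  [0, 5, 0, 0, 0, 0, 0],
  [0, 4, 0, 0, 0, 0, 0],
  [0, 3, 0, 0, 0, 0, 0],
  [0, 1, 0, 0, 0, 0, 0],
  [0, 0, 0, 0, 0, 0, 0],
  [0, 0, 0, 0, 0, 0, 0],
])

```text
clock: 9.75
tool_pos: [0.4771, 0.2898, 0.0763]
eef_rot: [0.747, 0.647, 0.089, 0.122]
contact_force: [-2.1, -4.2, 2.9]
opening: 0.004
```

```bash
python3 - <<'E'
from plant import r
from h import *
s=r.get_state();print(inan(s['tool_pos']),s['contact_force'])
i=r.snapshot("wrist")[:,:,::-1]
cv2.imwrite("pics/w9.png",cv2.resize(i[120:280,200:600],(800,320),interpolation=2))
n,u,v="side",200,40
i=r.snapshot(n)[:,:,::-1]
cv2.imwrite(f"pics/{n}9.png",cv2.resize(i[v:v+160,u:u+200],(800,600),interpolation=2))
E
```

```text
[-118.6  -13.8   76.3] [-2.14784001 -4.16215874  2.9182459 ]
```

View pics/w9.png

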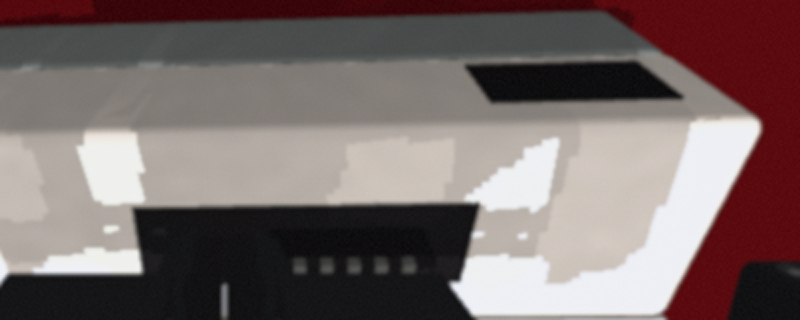

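View pics/side9.png

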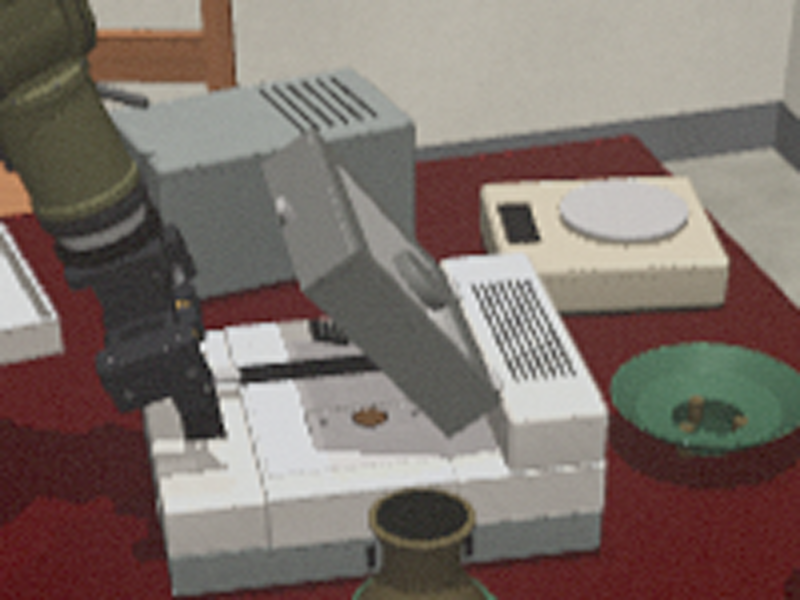

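The side view shows the cover springing open (edge at about (310,150) in the crop). I'll back off from the latch.

Request:
play_rows([
  [0, -15, 0, 0, 0, 0, 0],
  [0, -15, 0, 0, 0, 0, 0],
  [0, -5, 0, 0, 0, 0, 0],
  [0, 0, 8, -40, 0, 0, 0],
  [0, 0, 12, -40, 0, 0, 0],
  [0, 0, 10, -40, 0, 0, 0],
  [0, 0, 0, 0, 0.17, 0, 0],
  [0, 0, 0, 0, 0.17, 0, 0],
])

```text
clock: 10.85
tool_pos: [0.471, 0.2781, 0.1934]
eef_rot: [0.749, 0.662, 0.001, 0.001]
contact_force: [0.2, 0.4, -1.8]
opening: 0.007
```

```bash
python3 - <<'E'
from plant import r
from h import *
s=r.get_state();print(inan(s['tool_pos']),s['contact_force'],axes(s))
print(Ro.from_quat(s['eef_rot']).as_matrix())
Rd=np.array([[-np.sin(YAW),np.cos(YAW),0],[np.cos(YAW),np.sin(YAW),0],[0,0,-1]]).T
print("rotvec to aligned",(Ro.from_quat(s['eef_rot']).inv()*Ro.from_matrix(Rd)).as_rotvec())
i=r.snapshot("wrist")[:,:,::-1]
cv2.imwrite("pics/w10.png",cv2.resize(i,(800,500),interpolation=2))
n,u,v="side",200,20
i=r.snapshot(n)[:,:,::-1]
cv2.imwrite(f"pics/{n}10.png",cv2.resize(i[v:v+160,u:u+200],(750,600),interpolation=2))
E
```

```text
[-123.4  -26.1  193.4] [ 0.22725939  0.35291736 -1.75690443] [[ 0.122  0.993 -0.001]
 [ 0.993 -0.122  0.003]
 [ 0.003 -0.001 -1.   ]]
[[ 0.12221174  0.99250014  0.00278768]
 [ 0.99250345 -0.12220811 -0.00143846]
 [-0.00108699  0.00294258 -0.99999508]]
rotvec to aligned [ 0.00293354  0.00111127 -0.01651649]
```

View pics/w10.png

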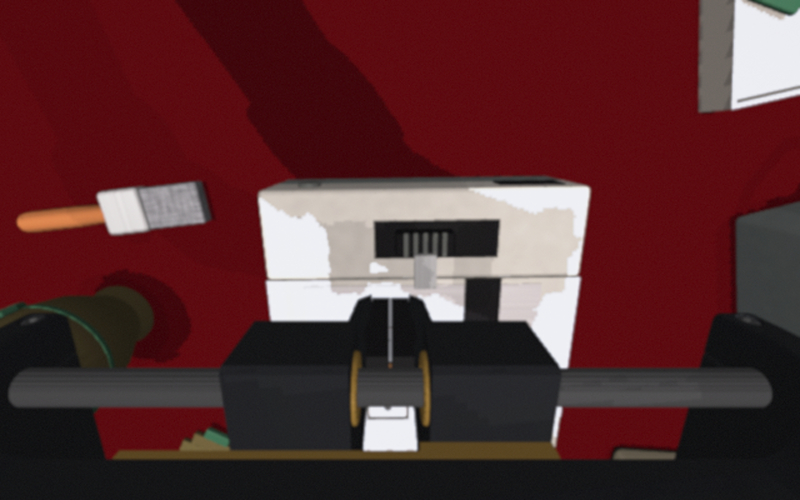

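View pics/side10.png

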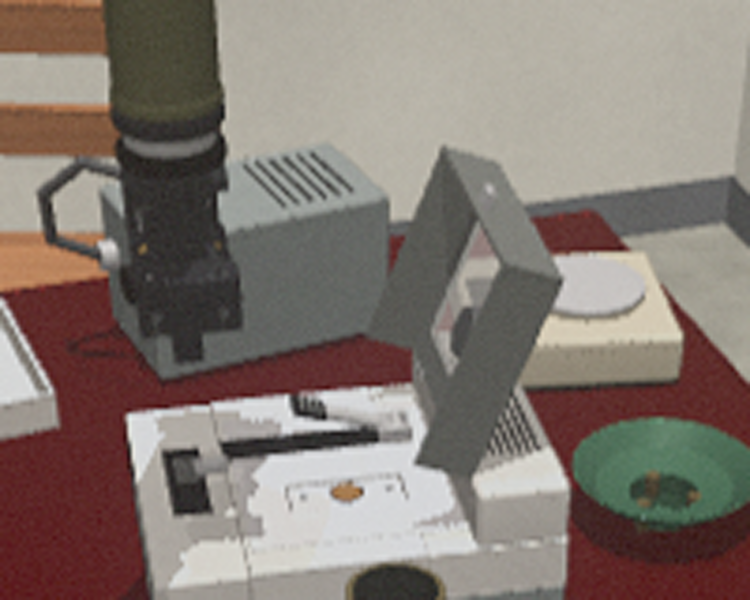

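Request:
play_rows([
  [0, 24, 34, 0, 0, 0, -0.0165],
  [0, 24, 34, 0, 0, 0, 0],
  [0, 24, 34, 0, 0, 0, 0],
  [0, 0, 0, 15, 0, 0, 0],
  [0, 0, 0, 15, 0, 0, 0],
  [0, 0, 0, 0, 0, 0, 0],
  [0, 0, 0, 0, 0, 0, 0],
  [0, 0, 0, 0, 0, 0, 0],
])

```text
clock: 11.95
tool_pos: [0.5877, 0.3403, 0.1599]
eef_rot: [0.746, 0.666, 0.007, 0.008]
contact_force: [-0.2, 0.4, -0.0]
opening: 0.009
```

```bash
python3 - <<'E'
from plant import r
from h import *
s=r.get_state();print(inan(s['tool_pos']),s['contact_force'])
print(go(s,an(-22,48,115)))
c=r.get_calibration("side");print((proj(c,an(-18,48,126))[0]-[200,20])*3.75)
n,u,v="side",230,40
i=r.snapshot(n)[:,:,::-1];c=r.get_calibration(n)
print((proj(c,an(-18,48,126))[0]-[u,v])*5,(proj(c,s['tool_pos']+[0,0,.0195])[0]-[u,v])*5)
cv2.imwrite(f"pics/{n}11.png",cv2.resize(i[v:v+120,u:u+150],(750,600),interpolation=2))
n,u,v="scene",330,70
i=r.snapshot(n)[:,:,::-1];c=r.get_calibration(n)
print((proj(c,an(-18,48,126))[0]-[u,v])*5,(proj(c,s['tool_pos']+[0,0,.0195])[0]-[u,v])*5)
cv2.imwrite(f"pics/{n}11.png",cv2.resize(i[v:v+120,u:u+150],(750,600),interpolation=2))
i=r.snapshot("wrist")[:,:,::-1]
cv2.imwrite("pics/w11.png",cv2.resize(i,(800,500),interpolation=2))
E
```

```text
[-13.9  48.  159.9] [-0.22073427  0.37696019 -0.00772904]
[-0.1 -9.1 44.7]
[306.66714353 400.25900918]
[258.8895247  433.67867891] [262.84297368 354.01653224]
[349.70630167 335.42679038] [370.71248249 278.1007429 ]
```

View pics/side11.png

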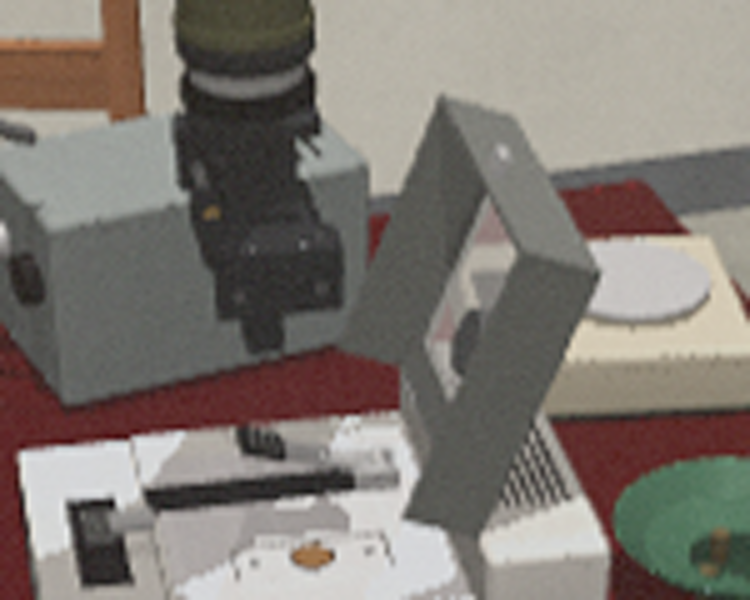

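View pics/scene11.png

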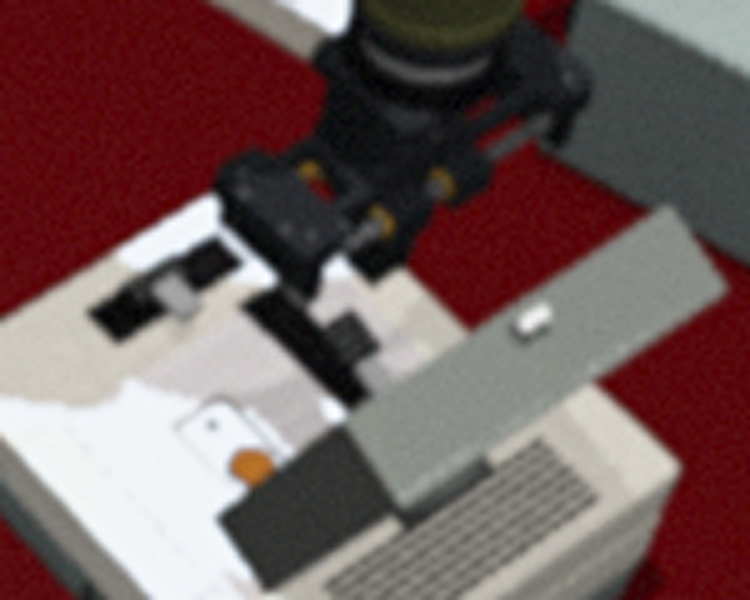

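View pics/w11.png

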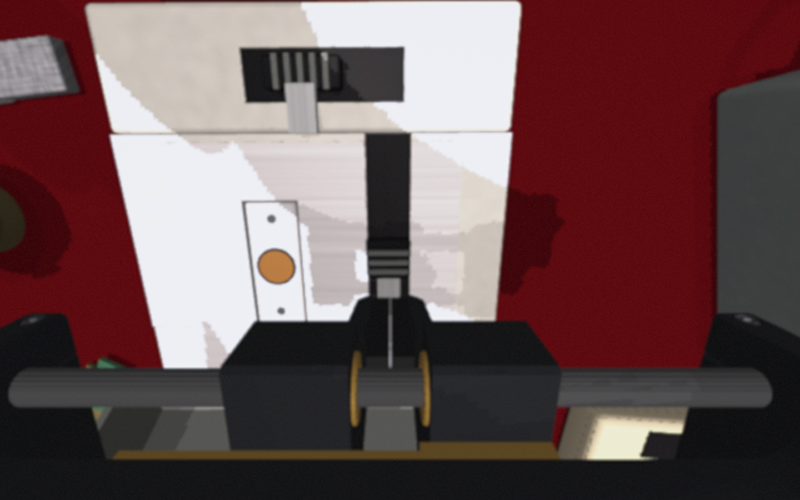

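Request:
play_rows([
  [0, 0, -9, 20, 0.015, 0, 0],
  [0, 0, 0, 20, 0, 0, 0],
  [0, 0, 0, 10, 0, 0, 0],
  [0, 0, 0, 6, 0, 0, 0],
  [0, 0, 0, 6, 0, 0, 0],
  [0, 0, 0, 6, 0, 0, 0],
  [0, 0, 0, 4, 0, 0, 0],
  [0, 0, 0, 0, 0, 0, 0],
])

```text
clock: 13.1
tool_pos: [0.5738, 0.3416, 0.0862]
eef_rot: [0.746, 0.666, -0.001, 0.0]
contact_force: [-0.6, -0.7, -0.1]
opening: 0.004
```

```bash
python3 - <<'E'
from plant import r
from h import *
s=r.get_state();print(inan(s['tool_pos']),s['contact_force'],axes(s))
n,u,v="side",230,40
i=r.snapshot(n)[:,:,::-1]
cv2.imwrite(f"pics/{n}12.png",cv2.resize(i[v:v+120,u:u+150],(750,600),interpolation=2))
E
```

```text
[-27.9  47.9  86.2] [-0.61671959 -0.68086929 -0.14599522] [[ 0.113  0.994 -0.002]
 [ 0.994 -0.113 -0.001]
 [-0.002 -0.002 -1.   ]]
```

View pics/side12.png

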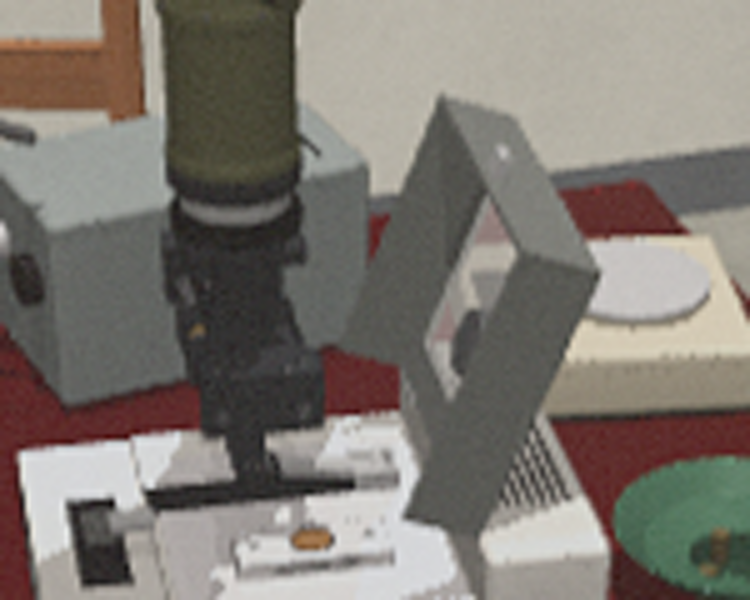

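Request:
play_rows([
  [0, 0, 0, 3, 0, 0, 0],
  [0, 0, 0, 3, 0, 0, 0],
  [0, 0, 0, 3, 0, 0, 0],
  [0, 0, 0, 3, 0, 0, 0],
  [0, 0, 0, 3, 0, 0, 0],
  [0, 0, 0, 0, 0, 0, 0],
  [0, 0, 0, 0, 0, 0, 0],
  [0, 0, 0, 0, 0, 0, 0],
])

```text
clock: 14.15
tool_pos: [0.573, 0.3421, 0.0743]
eef_rot: [0.746, 0.666, -0.001, 0.0]
contact_force: [-1.1, -0.4, 2.0]
opening: 0.004
```

```bash
python3 - <<'E'
from plant import r
from h import *
s=r.get_state();print(inan(s['tool_pos']),s['contact_force'],axes(s))
n,u,v="side",230,40
i=r.snapshot(n)[:,:,::-1]
cv2.imwrite(f"pics/{n}13.png",cv2.resize(i[v:v+120,u:u+150],(750,600),interpolation=2))
E
```

```text
[-28.7  48.3  74.3] [-1.11779935 -0.37947783  2.02866517] [[ 0.114  0.993 -0.002]
 [ 0.993 -0.114 -0.002]
 [-0.002 -0.002 -1.   ]]
```

View pics/side13.png

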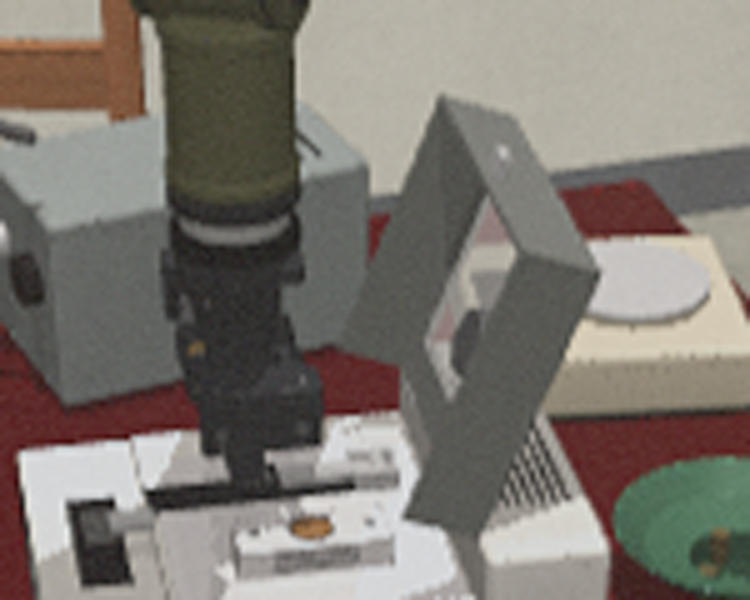

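Request:
play_rows([
  [0, 0, 3, 0, 0, 0, 0],
  [0, 0, 3, 0, 0, 0, 0],
  [0, 0, 0, 3, 0, 0, 0],
  [0, 0, 0, 3, 0, 0, 0],
  [0, 0, 0, 0, 0, 0, 0],
  [0, 0, 0, 0, 0, 0, 0],
  [0, 0, 0, 0, 0, 0, 0],
  [0, 0, 0, 0, 0, 0, 0],
])

```text
clock: 15.2
tool_pos: [0.5803, 0.3416, 0.0743]
eef_rot: [0.747, 0.665, -0.0, 0.001]
contact_force: [-0.6, -1.5, 3.3]
opening: 0.004
```

```bash
python3 - <<'E'
from plant import r
from h import *
s=r.get_state();print(inan(s['tool_pos']),s['contact_force'])
n,u,v="side",230,40
i=r.snapshot(n)[:,:,::-1];c=r.get_calibration(n)
for q in[(-45,-47,110),(-45,-13,110),(45,-47,110),(-45,-47,90),(-18,48,102)]:print(q,(proj(c,an(*q))[0]-[u,v])*5)
cv2.imwrite(f"pics/{n}14.png",cv2.resize(i[v:v+120,u:u+150],(750,600),interpolation=2))
E
```

```text
[-21.5  48.6  74.3] [-0.62789336 -1.45059575  3.25411446]
(-45, -47, 110) [239.88387975 546.43056984]
(-45, -13, 110) [230.86161309 514.99749818]
(45, -47, 110) [393.37877236 529.7377041 ]
(-45, -47, 90) [241.13739222 575.46272449]
(-18, 48, 102) [260.13997709 468.07428254]
```

View pics/side14.png

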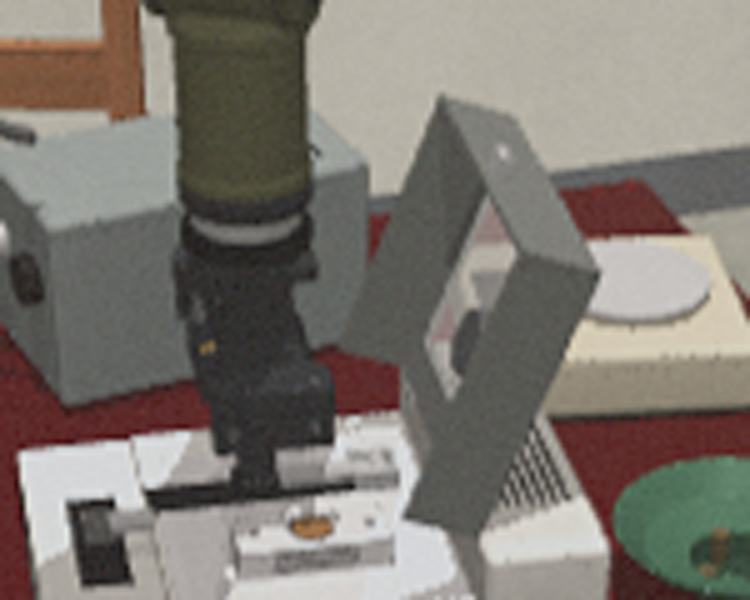

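Request:
play_rows([
  [0, 0, 0, 4, 0, 0, 0],
  [0, 0, 0, 6, 0, 0, 0],
  [0, 0, 0, 8, 0, 0, 0],
  [0, 0, 0, 8, 0, 0, 0],
  [0, 0, 0, 8, 0, 0, 0],
  [0, 0, 0, 8, 0, 0, 0],
  [0, 0, 0, 8, 0, 0, 0],
  [0, 0, 0, 8, 0, 0, 0],
])

```text
clock: 16.25
tool_pos: [0.581, 0.3417, 0.0737]
eef_rot: [0.749, 0.662, 0.004, 0.01]
contact_force: [-13.8, -12.5, 49.8]
opening: 0.006
```

```bash
python3 - <<'E'
from plant import r
from h import *
s=r.get_state();print(inan(s['tool_pos']),s['contact_force'])
E
```

```text
[-20.8  48.8  73.7] [-13.8140618  -12.5397249   49.75633368]
```

Request:
play_rows([
  [0, 0, 0, -10, 0, 0, 0],
  [0, 0, 0, -30, 0, 0, 0],
  [0, 0, 0, -40, 0, 0, 0],
  [0.7, -26, -8, -20, 0, 0, 0],
  [0.7, -26, 0, 0, 0, 0, 0],
  [0.7, -26, 0, 0, 0, 0, 0],
  [0.7, 0, 0, 0, 0, 0, 0],
  [0.7, 0, 0, 0, 0, 0, 0],
])

```text
clock: 17.25
tool_pos: [0.5614, 0.2669, 0.1781]
eef_rot: [0.748, 0.663, 0.006, 0.01]
contact_force: [0.5, 0.2, -0.1]
opening: 0.549
```

```bash
cat >> h.py <<'E'
def rv(st,yaw=YAW):
    Rd=np.array([[-np.sin(yaw),np.cos(yaw),0],[np.cos(yaw),np.sin(yaw),0],[0,0,-1]]).T
    return np.round((Ro.from_quat(st['eef_rot']).inv()*Ro.from_matrix(Rd)).as_rotvec(),3)
E
python3 - <<'E'
from plant import r
from h import *
s=r.get_state();print(inan(s['tool_pos']),s['opening'],s['contact_force'],rv(s))
c=r.get_calibration("wrist")
i=r.snapshot("wrist")[:,:,::-1];
cv2.imwrite("pics/w15r.png",i)
cv2.imwrite("pics/w15.png",cv2.resize(i,(800,500),interpolation=2))
for q in[(-45,-47,110),(-45,-13,110),(45,-47,110),(45,-13,110),(0,-30,110)]:print(q,proj(c,an(*q))*1.25)
n,u,v="side",230,40
i=r.snapshot(n)[:,:,::-1];cc=r.get_calibration(n)
print((proj(cc,s['tool_pos']+[0,0,.02])[0]-[u,v])*5)
cv2.imwrite(f"pics/{n}15.png",cv2.resize(i[v:v+120,u:u+150],(750,600),interpolation=2))
E
```

```text
[-32.3 -27.7 178.1] 0.5488731985074743 [ 0.51016191  0.15124189 -0.06222608] [ 0.022  0.004 -0.015]
(-45, -47, 110) [[359.84799466 232.34158016]]
(-45, -13, 110) [[410.55456149 231.64824194]]
(45, -47, 110) [[364.63034678 349.05614282]]
(45, -13, 110) [[410.28776204 348.53950861]]
(0, -30, 110) [[386.37765989 293.45788387]]
[251.22062556 392.78053347]
```

View pics/w15.png

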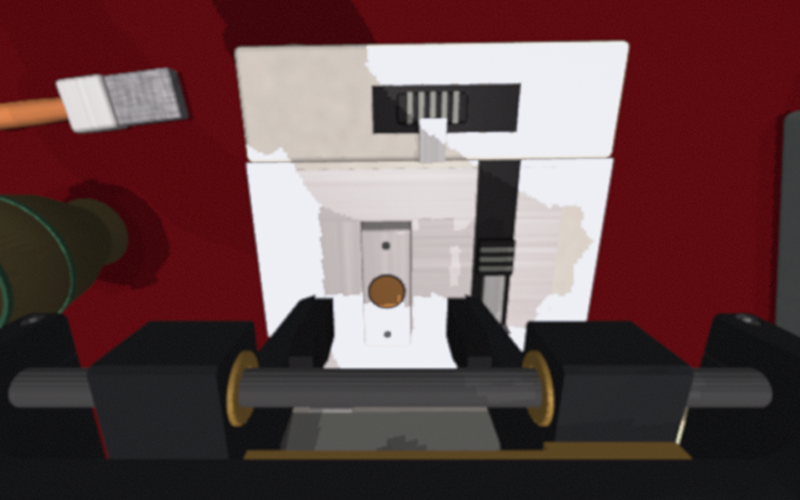

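View pics/side15.png

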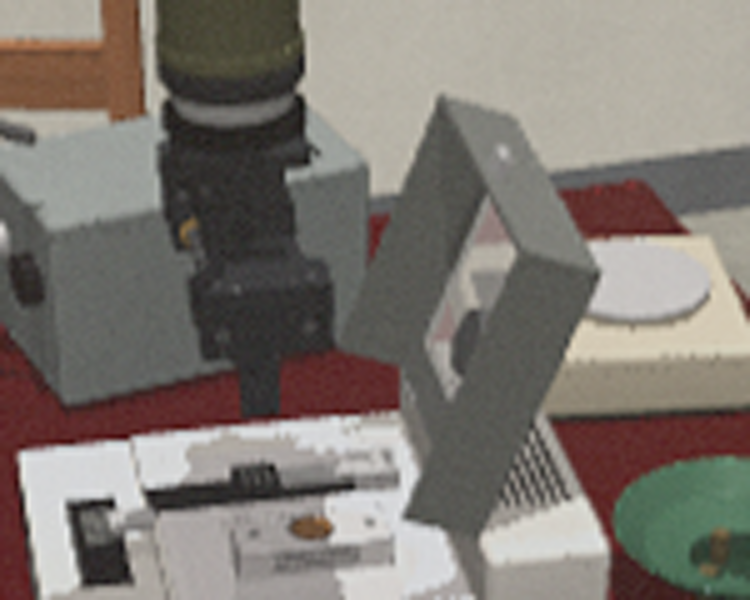

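Request:
play_rows([
  [0.7, -2, 18, 0, 0.022, 0.004, -0.015],
  [0.7, 0, 0, 30, 0, 0, 0],
  [0.7, 0, 0, 30, 0, 0, 0],
  [0.7, 0, 0, 15, 0, 0, 0],
  [0.7, 0, 0, 0, 0, 0, 0],
  [0.7, 0, 0, 0, 0, 0, 0],
  [0.7, 0, 0, 0, 0, 0, 0],
  [0.7, 0, 0, 0, 0, 0, 0],
])

```text
clock: 18.35
tool_pos: [0.5809, 0.2716, 0.104]
eef_rot: [0.741, 0.671, 0.004, -0.001]
contact_force: [-0.2, 0.4, 0.2]
opening: 0.702
```

```bash
python3 - <<'E'
from plant import r
from h import *
s=r.get_state();print(inan(s['tool_pos']),s['opening'],s['contact_force'],rv(s),go(s,an(-14,-30,75)))
i=r.snapshot("wrist")[:,:,::-1];
cv2.imwrite("pics/w16.png",cv2.resize(i,(800,500),interpolation=2))
n,u,v="side",230,60
i=r.snapshot(n)[:,:,::-1];cc=r.get_calibration(n)
print((proj(cc,s['tool_pos']+[0,0,.02])[0]-[u,v])*5)
cv2.imwrite(f"pics/{n}16.png",cv2.resize(i[v:v+120,u:u+150],(750,600),interpolation=2))
E
```

```text
[-13.5 -21.  104. ] 0.7017687759141803 [-0.21924064  0.40657757  0.18101624] [ 0.004 -0.007  0.007] [-9.2 -0.7 28.9]
[285.81935611 396.12658332]
```

View pics/w16.png

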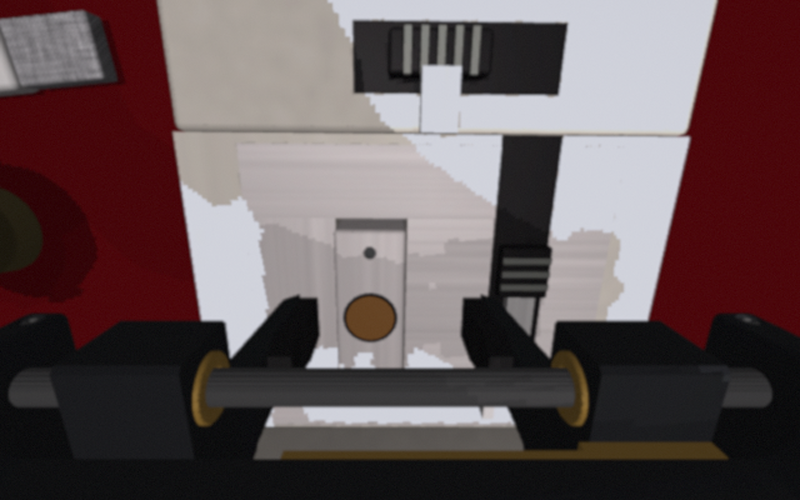

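View pics/side16.png

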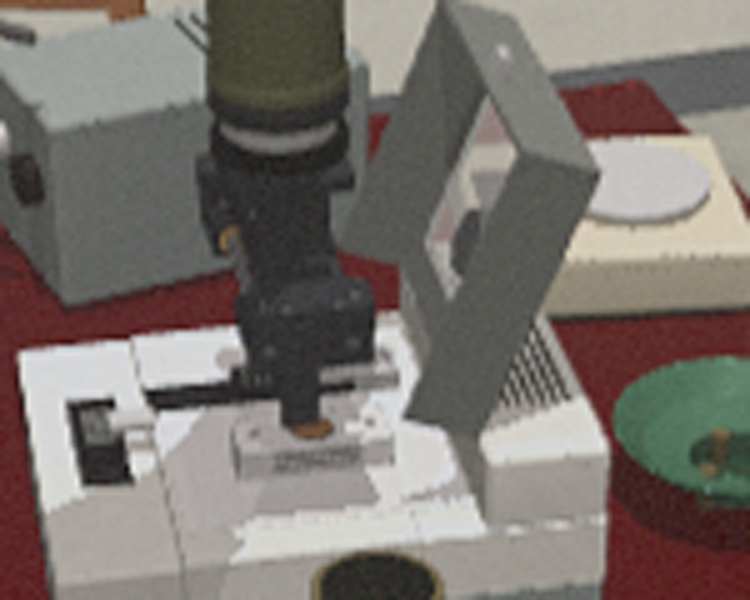

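Request:
play_rows([
  [0.7, -9, 0, 0, 0.004, -0.007, 0.007],
  [0.7, 0, 0, 10, 0, 0, 0],
  [0.7, 0, 0, 10, 0, 0, 0],
  [0.7, 0, 0, 7, 0, 0, 0],
  [0.7, 0, 0, 0, 0, 0, 0],
  [0.7, 0, 0, 0, 0, 0, 0],
  [0.7, 0, 0, 0, 0, 0, 0],
  [0.7, 0, 0, 0, 0, 0, 0],
])

```text
clock: 19.45
tool_pos: [0.5797, 0.2616, 0.0746]
eef_rot: [0.744, 0.669, -0.001, -0.0]
contact_force: [-1.1, 0.3, -1.5]
opening: 0.7
```

```bash
python3 - <<'E'
from plant import r
from h import *
s=r.get_state();print(inan(s['tool_pos']),s['opening'],s['contact_force'],rv(s),go(s,an(-14,-30,72)))
i=r.snapshot("wrist")[:,:,::-1];
cv2.imwrite("pics/w17.png",cv2.resize(i,(800,500),interpolation=2))
n,u,v="side",230,80
i=r.snapshot(n)[:,:,::-1];cc=r.get_calibration(n)
print((proj(cc,an(38.4,-100,155))[0]-[u,v])*6)
cv2.imwrite(f"pics/{n}17.png",cv2.resize(i[v:v+100,u:u+125],(750,600),interpolation=2))
E
```

```text
[-13.6 -31.   74.6] 0.6998370400023389 [-1.10486816  0.30332202 -1.49564384] [-0.001  0.001 -0.   ] [ 1.  -0.4  2.6]
[481.27296726 376.2609512 ]
```

View pics/w17.png

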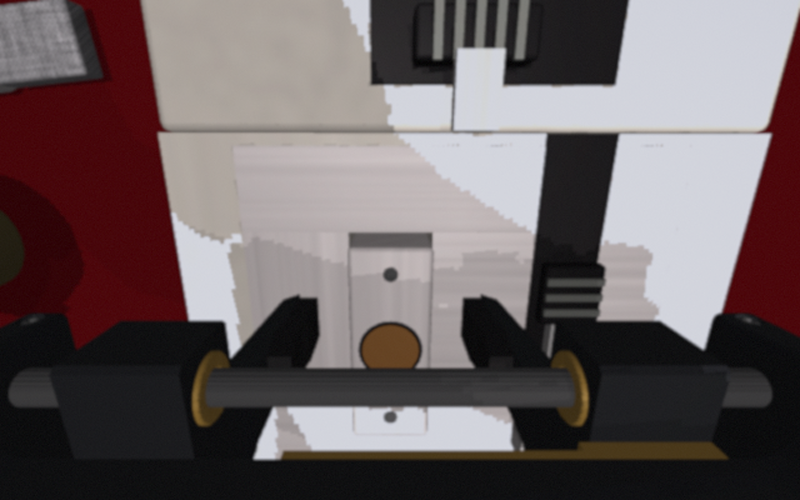

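View pics/side17.png

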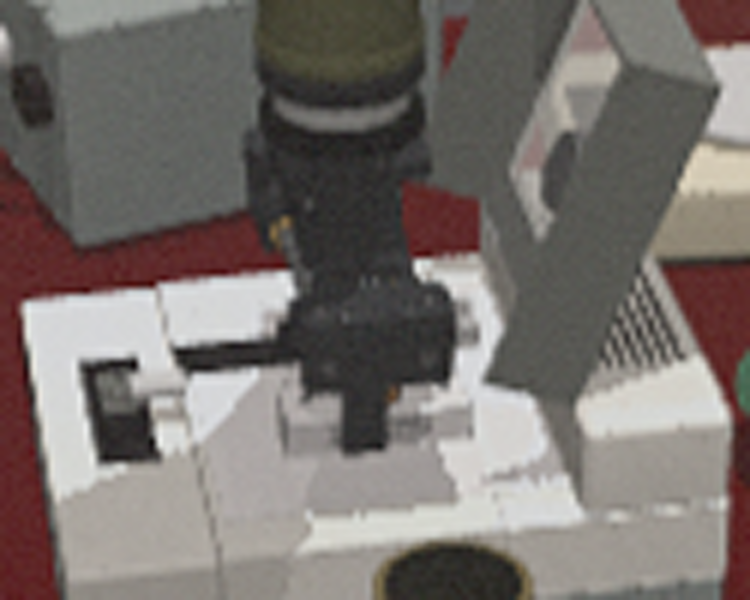

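Request:
play_rows([
  [0.7, 1, 0, 2, 0, 0, 0],
  [0.7, 0, 0, 0, 0, 0, 0],
  [0, 0, 0, 0, 0, 0, 0],
  [0, 0, 0, 0, 0, 0, 0],
  [0, 0, 0, 0, 0, 0, 0],
  [0, 0, 0, 0, 0, 0, 0],
  [0, 0, 0, 0, 0, 0, 0],
  [0, 0, 0, 0, 0, 0, 0],
], grip_force=35)

```text
clock: 20.55
tool_pos: [0.5799, 0.2624, 0.0726]
eef_rot: [0.744, 0.668, -0.001, -0.0]
contact_force: [0.1, 0.2, -0.0]
opening: 0.381
```

```bash
python3 - <<'E'
from plant import r
from h import *
s=r.get_state();print(inan(s['tool_pos']),s['opening'],s['opening']*88,s['contact_force'],rv(s))
n,u,v="side",230,80
i=r.snapshot(n)[:,:,::-1]
cv2.imwrite(f"pics/{n}18.png",cv2.resize(i[v:v+100,u:u+125],(750,600),interpolation=2))
E
```

```text
[-13.5 -30.2  72.6] 0.3809773142763761 33.526003656321095 [ 0.13210082  0.18389553 -0.04273798] [-0.001  0.001 -0.001]
```

View pics/side18.png

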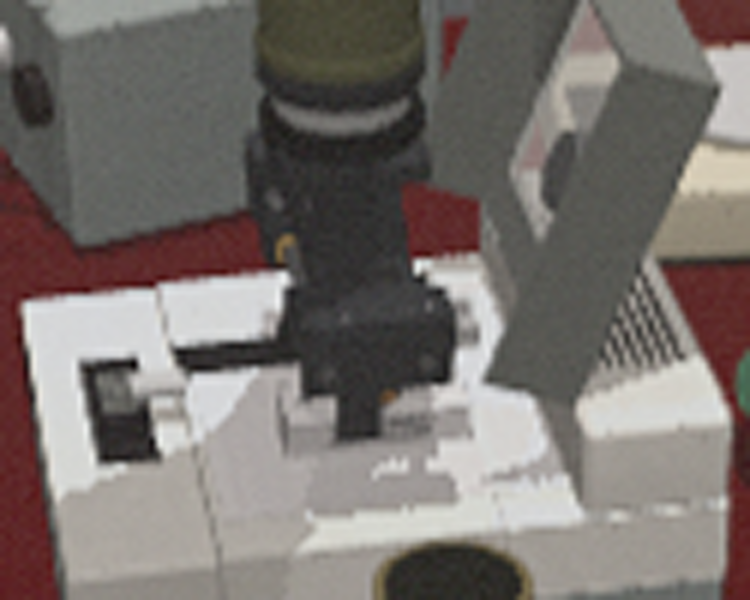

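Request:
play_rows([
  [0, 0, 0, -6, 0, 0, 0],
  [0, 0, 0, -8, 0, 0, 0],
  [0, 0, 0, -10, 0, 0, 0],
  [0, 0, 0, -12, 0, 0, 0],
  [0, 0, 0, -14, 0, 0, 0],
  [0, 0, 0, -14, 0, 0, 0],
  [0, 0, 0, 0, 0, 0, 0],
  [0, 0, 0, 0, 0, 0, 0],
])

```text
clock: 21.6
tool_pos: [0.5797, 0.2622, 0.1415]
eef_rot: [0.744, 0.668, -0.001, 0.0]
contact_force: [0.5, 0.7, -2.8]
opening: 0.383
```

```bash
python3 - <<'E'
from plant import r
from h import *
s=r.get_state();print(inan(s['tool_pos']),s['opening'],s['contact_force'],rv(s))
n,u,v="side",230,60
i=r.snapshot(n)[:,:,::-1]
cv2.imwrite(f"pics/{n}19.png",cv2.resize(i[v:v+120,u:u+150],(750,600),interpolation=2))
i=r.snapshot("wrist")[:,:,::-1];
cv2.imwrite("pics/w19.png",cv2.resize(i,(800,500),interpolation=2))
E
```

```text
[-13.6 -30.4 141.5] 0.38319734495212854 [ 0.48959845  0.73769385 -2.78035553] [-0.001  0.001 -0.   ]
```

View pics/side19.png

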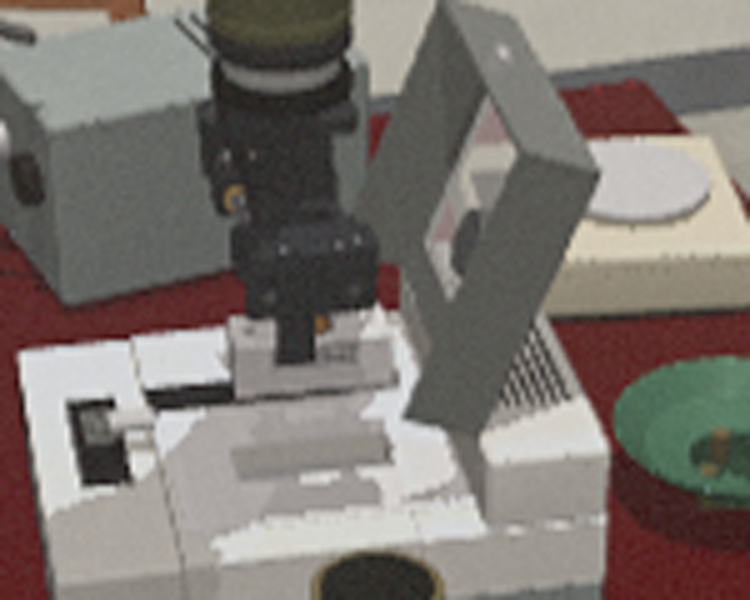

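View pics/w19.png

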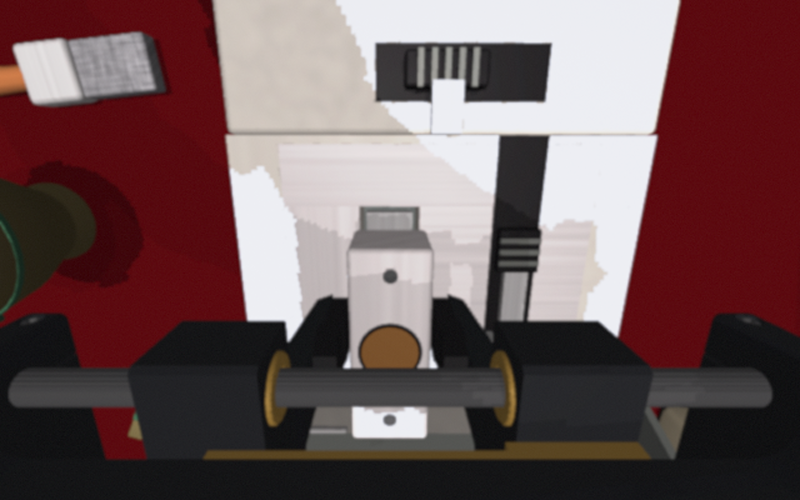

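Request:
play_rows([
  [0, 0, -5, -20, 0, 0, 0],
  [0, 0, -8, -35, 0, 0, 0],
  [0, 0, -8, -35, 0, 0, 0],
  [0, 0, 0, -35, 0, 0, 0],
  [0, -20, 5, -15, 0, 0, -0.05],
  [0, -35, 2, 0, 0, 0, -0.05],
  [0, -45, 0, 0, 0, 0, -0.05],
  [0, -45, 0, 0, 0, 0, 0],
])

```text
clock: 22.7
tool_pos: [0.5599, 0.1236, 0.2935]
eef_rot: [0.685, 0.729, 0.002, -0.001]
contact_force: [1.0, -0.3, -2.2]
opening: 0.38
```

```bash
python3 - <<'E'
from plant import r
from h import *
s=r.get_state();print(s['tool_pos'],s['opening'],s['contact_force'],rv(s,.047),go(s,[.585,-.313,.28]))
E
```

```text
[0.55989275 0.12361598 0.2934597 ] 0.3801998848236415 [ 1.00183907 -0.29218733 -2.17884037] [ 0.001 -0.005  0.015] [-437.4   -2.1   11.5]
```

Request:
play_rows([
  [0, -50, 0, 0, 0, 0, 0.015],
  [0, -55, 0, 0, 0, 0, 0],
  [0, -55, 0, 0, 0, 0, 0],
  [0, -55, 0, 0, 0, 0, 0],
  [0, -55, 0, 0, 0, 0, 0],
  [0, -50, 0, 0, 0, 0, 0],
  [0, -40, 0, 0, 0, 0, 0],
  [0, -25, 0, 0, 0, 0, 0],
])

```text
clock: 23.7
tool_pos: [0.5766, -0.2727, 0.301]
eef_rot: [0.69, 0.724, 0.004, 0.002]
contact_force: [-0.5, 1.1, -2.6]
opening: 0.38
```

```bash
python3 - <<'E'
from plant import r
from h import *
s=r.get_state();print(s['tool_pos'],s['opening'],s['contact_force'],rv(s,.047),go(s,[.585,-.313,.2]))
E
```

```text
[ 0.57663269 -0.27265004  0.30100386] 0.38028396914264834 [-0.46774491  1.14937115 -2.57751463] [ 0.008 -0.002  0.002] [-40.9   5.6 101. ]
```

Request:
play_rows([
  [0, -20, -30, 0, 0.008, 0, 0],
  [0, -20, -30, 0, 0, 0, 0],
  [0, 0, -15, 0, 0, 0, 0],
  [0, 0, 0, 0, 0, 0, 0],
  [0, 0, 0, 0, 0, 0, 0],
  [0, 0, 0, 0, 0, 0, 0],
  [0, 0, 0, 0, 0, 0, 0],
  [0, 0, 0, 0, 0, 0, 0],
])

```text
clock: 24.7
tool_pos: [0.5031, -0.3169, 0.3048]
eef_rot: [0.69, 0.724, 0.002, 0.001]
contact_force: [0.0, 0.2, -2.5]
opening: 0.382
```

```bash
python3 - <<'E'
from plant import r
from h import *
s=r.get_state();print(s['tool_pos'],s['contact_force'],rv(s,.047))
c=r.get_calibration("wrist");np.save("c20.npy",c,allow_pickle=True)
i=r.snapshot("wrist")[:,:,::-1];cv2.imwrite("pics/w20r.png",i)
cv2.imwrite("pics/w20.png",cv2.resize(i,(800,500),interpolation=2))
E
```

```text
[ 0.50311828 -0.31690324  0.30477199] [ 0.02208028  0.18044132 -2.53847146] [ 0.003 -0.001  0.002]
```

View pics/w20.png

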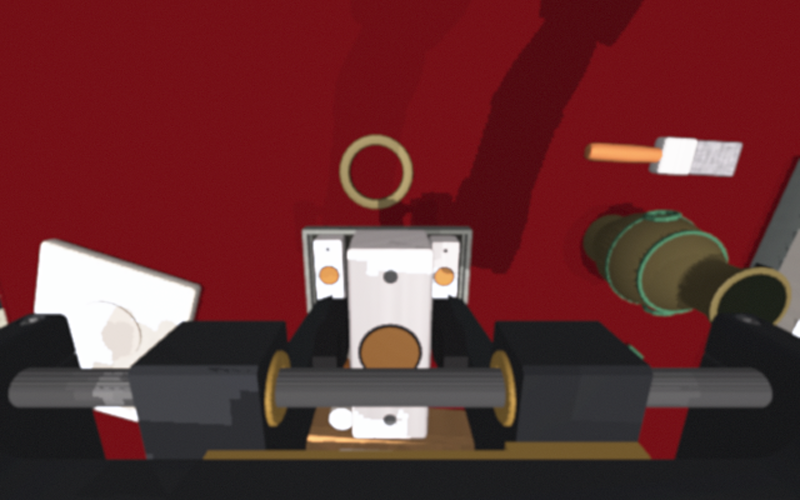

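The wrist view shows the front rim corners at (302,229) and (472,229), with the other carriers' discs at (329,275) and (444,276). The held carrier hides the empty bay between them.

```bash
python3 - <<'E'
from h import *
i=cv2.imread("pics/w20r.png");c=np.load("c20.npy",allow_pickle=True).item()
cv2.imwrite("pics/w20c.png",cv2.resize(i[175:250,225:395],(0,0),fx=4.7,fy=4.7,interpolation=2))
h=cv2.cvtColor(i,cv2.COLOR_BGR2HSV)
m=cv2.inRange(h,(8,120,120),(20,255,255));m[:205]=0;m[240:]=0
n,l,st,ce=cv2.connectedComponentsWithStats(m)
for k in range(1,n):
  if st[k,4]>20 and 240<ce[k,0]<380: print(ce[k],st[k],ray(c,ce[k],.04))
R=ray(c,np.array([(302,229),(472,229)])/1.25,.022);print(R,fit2([(-.058,-.107),(-.058,.107)],R))
s0=cv2.imread("pics/scene0.png")
E
```

```text
[262.76190476 219.89795918] [256 214  14  13 147] [[ 0.59763517 -0.38796839  0.04      ]]
[354.79166667 220.9375    ] [348 215  14  13 144] [[ 0.59244588 -0.24321192  0.04      ]]
[[ 0.54439322 -0.4241493   0.022     ]
 [ 0.53404954 -0.2098301   0.022     ]] (np.float64(0.04822553629034283), array([ 0.59715395, -0.3141937 ]), array([0.00028433, 0.00028433]))
```

View pics/w20c.png

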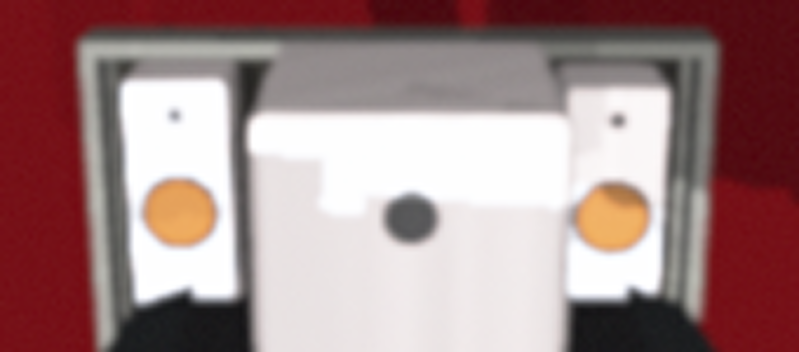

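Request:
play_rows([
  [0, 0, 30, 0, 0.003, 0, 0.002],
  [0, -1, 30, 30, 0, 0, 0],
  [0, 0, 18, 40, 0, 0, 0],
  [0, 0, 0, 45, 0, 0, 0],
  [0, 0, 0, 45, 0, 0, 0],
  [0, 0, 0, 30, 0, 0, 0],
  [0, 0, 0, 0, 0, 0, 0],
  [0, 0, 0, 0, 0, 0, 0],
])

```text
clock: 25.75
tool_pos: [0.5868, -0.3145, 0.1104]
eef_rot: [0.691, 0.723, 0.001, 0.002]
contact_force: [0.6, -0.2, -1.6]
opening: 0.377
```

```bash
python3 - <<'E'
from plant import r
from h import *
s=r.get_state();print(s['tool_pos'],s['contact_force'],s['opening'],rv(s,.047),go(s,[.5845,-.3145,.003]))
for n,u,v in(("side",300,220),("scene",150,240)):
  i=r.snapshot(n)[:,:,::-1]
  cv2.imwrite(f"pics/{n}21.png",cv2.resize(i[v:v+120,u:u+150],(750,600),interpolation=2))
E
```

```text
[ 0.58684152 -0.31454885  0.1103729 ] [ 0.59065488 -0.23685087 -1.61887334] 0.37739041157435277 [ 0.004  0.    -0.001] [  0.2  -2.8 107.4]
```

View pics/side21.png

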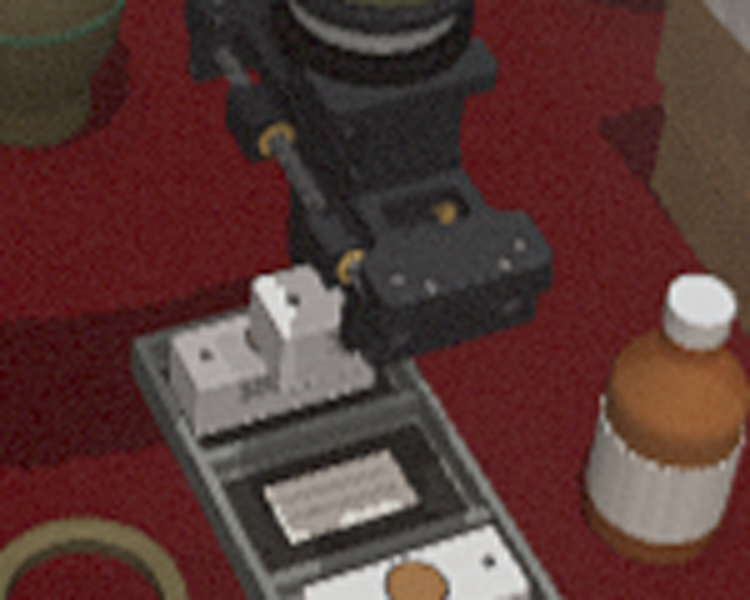

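View pics/scene21.png

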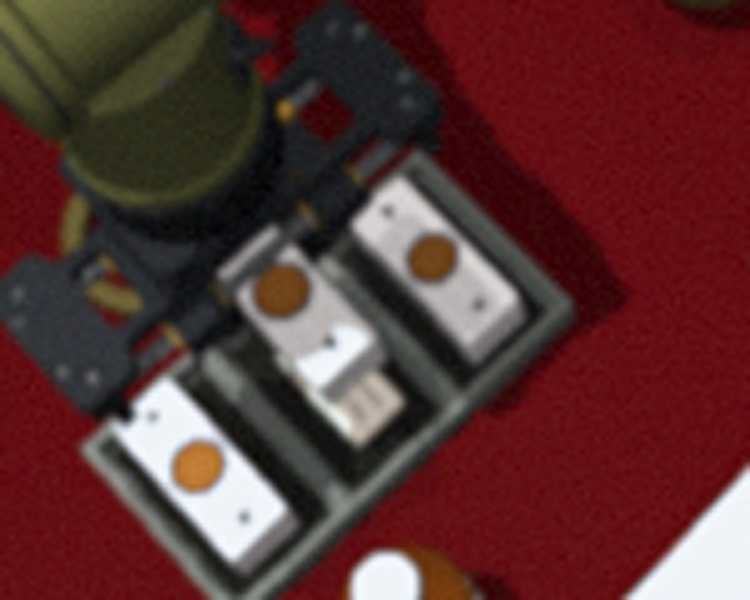

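Request:
play_rows([
  [0, 0, -2.8, 25, 0.004, 0, 0],
  [0, 0, 0, 25, 0, 0, 0],
  [0, 0, 0, 20, 0, 0, 0],
  [0, 0, 0, 12, 0, 0, 0],
  [0, 0, 0, 6, 0, 0, 0],
  [0, 0, 0, 0, 0, 0, 0],
  [0, 0, 0, 0, 0, 0, 0],
  [0, 0, 0, 0, 0, 0, 0],
])

```text
clock: 26.85
tool_pos: [0.5911, -0.3179, 0.0287]
eef_rot: [0.692, 0.722, 0.003, 0.008]
contact_force: [0.2, -0.1, -1.5]
opening: 0.38
```

```bash
python3 - <<'E'
from plant import r
from h import *
s=r.get_state();print(s['tool_pos'],s['contact_force'],s['opening'],rv(s,.047),go(s,[.5845,-.3145,.003]))
for n,u,v in(("side",300,220),("scene",150,240)):
  i=r.snapshot(n)[:,:,::-1]
  cv2.imwrite(f"pics/{n}22.png",cv2.resize(i[v:v+120,u:u+150],(750,600),interpolation=2))
E
```

```text
[ 0.59107378 -0.31787799  0.02867709] [ 0.19831925 -0.05388928 -1.53517438] 0.38032530060121245 [ 0.015  0.008 -0.004] [ 3.9 -6.8 25.5]
```

View pics/side22.png

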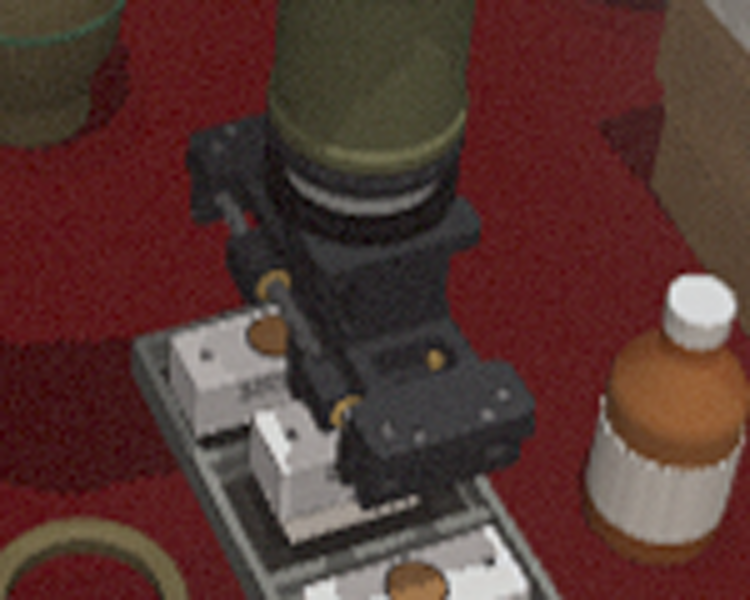

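View pics/scene22.png

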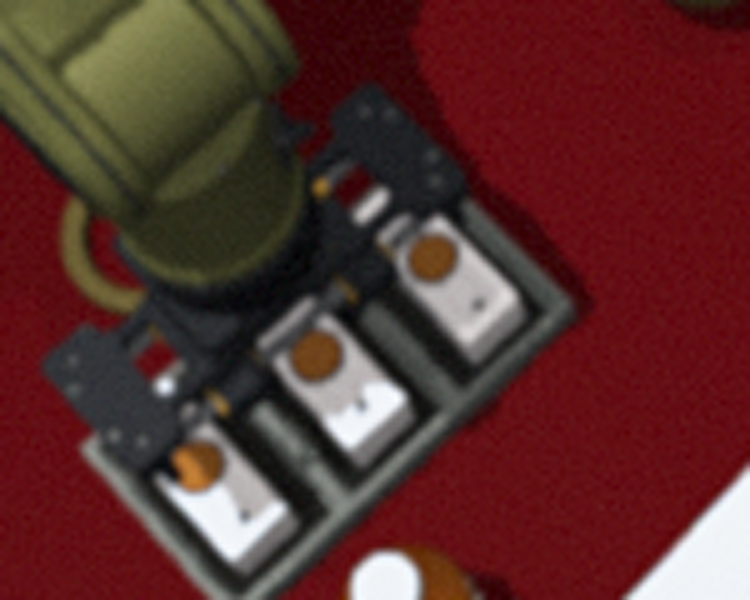

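Request:
play_rows([
  [0, 4, -7, 0, 0.015, 0.008, -0.004],
  [0, 0, 0, 0, 0, 0, 0],
  [0, 0, 0, 5, 0, 0, 0],
  [0, 0, 0, 5, 0, 0, 0],
  [0, 0, 0, 3, 0, 0, 0],
  [0, 0, 0, 0, 0, 0, 0],
  [0, 0, 0, 0, 0, 0, 0],
  [0, 0, 0, 0, 0, 0, 0],
])

```text
clock: 27.95
tool_pos: [0.5833, -0.3139, 0.0145]
eef_rot: [0.69, 0.724, -0.0, -0.001]
contact_force: [-0.3, 0.6, -2.5]
opening: 0.377
```

```bash
python3 - <<'E'
from plant import r
from h import *
s=r.get_state();print(s['tool_pos'],s['contact_force'],s['opening'],rv(s,.047),go(s,[.5845,-.3145,.003]))
E
```

```text
[ 0.58330673 -0.31386477  0.01446125] [-0.28720095  0.56548489 -2.49752949] 0.37691625097841347 [-0.001 -0.001  0.001] [-0.7  1.2 11.5]
```

Level and centred within 1 mm. Now I'll lower it gently.

Request:
play_rows([
  [0, -0.7, 1.2, 3, 0, 0, 0],
  [0, 0, 0, 3, 0, 0, 0],
  [0, 0, 0, 2, 0, 0, 0],
  [0, 0, 0, 1, 0, 0, 0],
  [0, 0, 0, 0, 0, 0, 0],
  [0, 0, 0, 0, 0, 0, 0],
  [0, 0, 0, 0, 0, 0, 0],
  [0, 0, 0, 0, 0, 0, 0],
])

```text
clock: 28.95
tool_pos: [0.5849, -0.3147, 0.0051]
eef_rot: [0.69, 0.724, 0.0, -0.0]
contact_force: [-0.1, 0.2, -1.4]
opening: 0.376
```

```bash
python3 - <<'E'
from plant import r
from h import *
s=r.get_state();print(s['tool_pos'],s['contact_force'],s['opening'],rv(s,.047),go(s,[.5845,-.3145,.003]))
for n,u,v in(("side",300,220),):
  i=r.snapshot(n)[:,:,::-1]
  cv2.imwrite(f"pics/{n}24.png",cv2.resize(i[v:v+120,u:u+150],(750,600),interpolation=2))
E
```

```text
[ 0.58485373 -0.31467927  0.00511802] [-0.05704054  0.16881455 -1.37009373] 0.3764573442725163 [-0.001 -0.001  0.001] [ 0.2 -0.3  2.1]
```

View pics/side24.png

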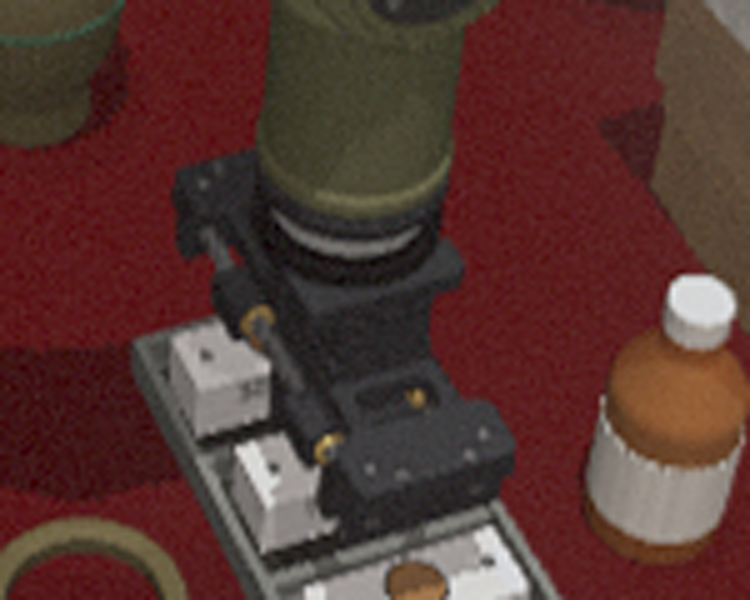

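Request:
play_rows([
  [0, 0, 0, 1, 0, 0, 0],
  [0, 0, 0, 0, 0, 0, 0],
  [0, 0, 0, 1, 0, 0, 0],
  [0, 0, 0, 0, 0, 0, 0],
  [0, 0, 0, 0, 0, 0, 0],
  [0, 0, 0, 0, 0, 0, 0],
  [0, 0, 0, 0, 0, 0, 0],
  [0, 0, 0, 0, 0, 0, 0],
])

```text
clock: 30.0
tool_pos: [0.5849, -0.3147, 0.003]
eef_rot: [0.69, 0.724, 0.0, -0.0]
contact_force: [-0.1, 0.1, -3.2]
opening: 0.38
```

```bash
python3 - <<'E'
from plant import r
from h import *
s=r.get_state();print(s['tool_pos'],s['contact_force'],s['opening'],rv(s,.047))
E
```

```text
[ 0.58485368 -0.31469451  0.0030124 ] [-0.13052718  0.10707404 -3.16385934] 0.38037381825897926 [-0.001 -0.001  0.001]
```

Request:
play_rows([
  [0, 0, 0, 0.7, 0, 0, 0],
  [0, 0, 0, 0, 0, 0, 0],
  [0, 0, 0, 0.7, 0, 0, 0],
  [0, 0, 0, 0, 0, 0, 0],
  [0, 0, 0, 0.7, 0, 0, 0],
  [0, 0, 0, 0, 0, 0, 0],
  [0, 0, 0, 0, 0, 0, 0],
  [0, 0, 0, 0, 0, 0, 0],
])

```text
clock: 31.0
tool_pos: [0.585, -0.3147, 0.0027]
eef_rot: [0.69, 0.724, -0.0, -0.0]
contact_force: [-0.5, -0.2, 1.8]
opening: 0.378
```

```bash
python3 - <<'E'
from plant import r
from h import *
s=r.get_state();print(s['tool_pos'],s['contact_force'],s['opening'],rv(s,.047))
E
```

```text
[ 0.58500436 -0.31473597  0.00269131] [-0.47035589 -0.19367406  1.79322544] 0.3782483207557986 [-0.     0.     0.001]
```

Request:
play_rows([
  [0.42, 0, 0, 0, 0, 0, 0],
  [0.45, 0, 0, 0, 0, 0, 0],
  [0.5, 0, 0, 0, 0, 0, 0],
  [0.55, 0, 0, 0, 0, 0, 0],
  [0.55, 0, 0, 0, 0, 0, 0],
  [0.55, 0, 0, -3, 0, 0, 0],
  [0.55, 0, 0, -6, 0, 0, 0],
  [0.55, 0, 0, -10, 0, 0, 0],
])

```text
clock: 32.0
tool_pos: [0.5857, -0.3147, 0.022]
eef_rot: [0.69, 0.724, 0.0, 0.0]
contact_force: [-0.4, -0.8, -0.7]
opening: 0.55
```

```bash
python3 - <<'E'
from plant import r
from h import *
s=r.get_state();print(s['tool_pos'],s['contact_force'],s['opening'],rv(s,.047))
E
```

```text
[ 0.58570237 -0.31469862  0.0219859 ] [-0.42779803 -0.78477247 -0.65234707] 0.5500162421161247 [ 0.001 -0.     0.001]
```

Request:
play_rows([
  [0.55, 0, 0, -20, 0, 0, 0],
  [0.55, 0, 0, -35, 0, 0, 0],
  [0.55, 0, -20, -40, 0, 0, 0],
  [0.55, 0, -30, -40, 0, 0, 0],
  [0.55, 0, -35, -35, 0, 0, 0],
  [0.55, 0, -30, -15, 0, 0, 0],
  [0.55, 0, 0, 0, 0, 0, 0],
  [0.55, 0, 0, 0, 0, 0, 0],
])

```text
clock: 33.0
tool_pos: [0.4711, -0.3203, 0.2235]
eef_rot: [0.689, 0.724, 0.002, 0.007]
contact_force: [0.2, 0.4, -0.5]
opening: 0.551
```

```bash
python3 - <<'E'
from plant import r
from h import *
s=r.get_state();print(s['tool_pos'],s['contact_force'])
c=r.get_calibration("wrist")
i=r.snapshot("wrist")[:,:,::-1]
cv2.imwrite("pics/w25.png",cv2.resize(i,(800,500),interpolation=2))
a=r.snapshot("scene")[:,:,::-1];cv2.imwrite("pics/scene25.png",a);b=r.snapshot("side")[:,:,::-1];cv2.imwrite("pics/side25.png",b)
cv2.imwrite("pics/side25c.png",cv2.resize(b[220:370,290:440],(600,600),interpolation=2))
E
```

```text
[ 0.47111435 -0.32026983  0.22347838] [ 0.23585706  0.42634108 -0.48928758]
```

View pics/w25.png

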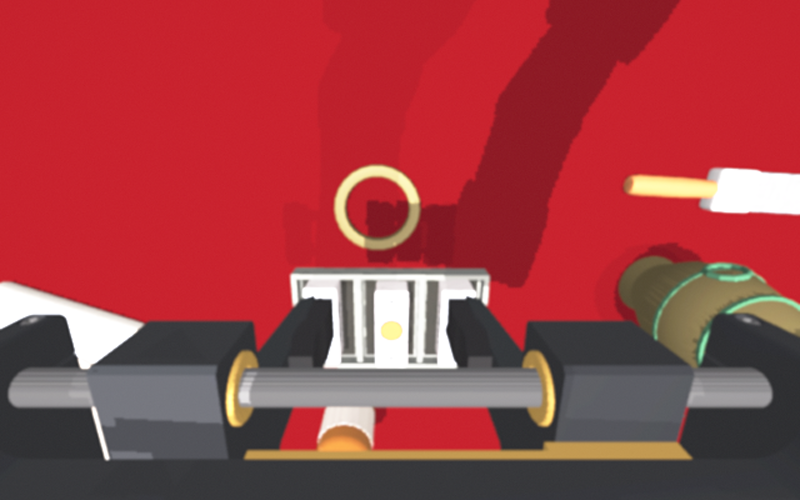

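View pics/scene25.png

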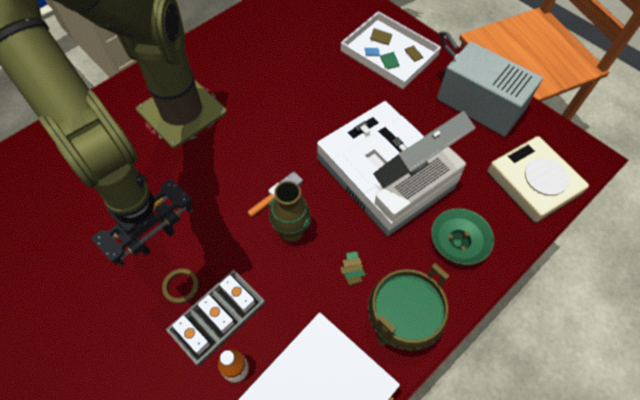

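View pics/side25c.png

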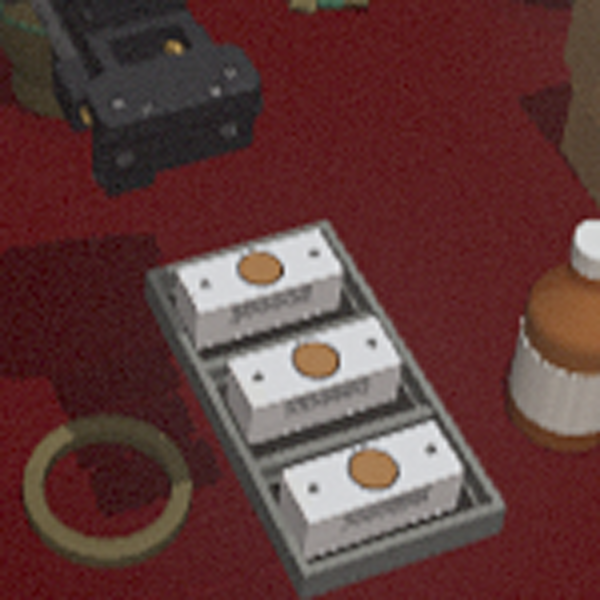

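View pics/side25.png

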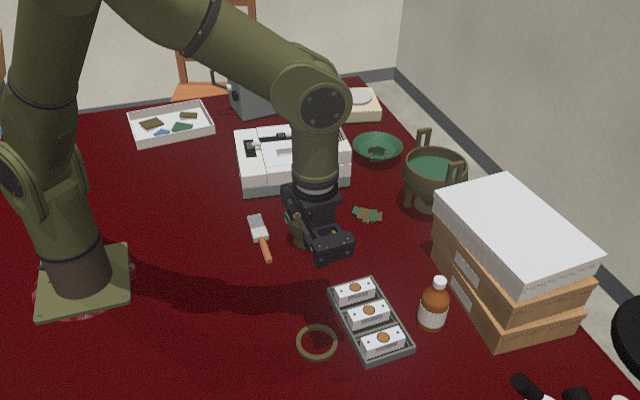

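The scene view shows three carriers flat in the tray, discs near (190,333), (214,311) and (237,291). The cover is open near (435,148), and the vase, ring and brush are where they were. One numeric check before handing in.

```bash
python3 - <<'E'
from plant import r
from h import *
D=[]
for n in("scene","side"):
  for k in("0","25"):
    i=cv2.imread(f"pics/{n}{k}.png");h=cv2.cvtColor(i,cv2.COLOR_BGR2HSV)
    m=cv2.inRange(h,(8,100,90),(20,255,255))
    u=(160,270,260,355) if n=="scene" else (330,280,412,356)
    q=np.zeros_like(m);q[u[1]:u[3],u[0]:u[2]]=m[u[1]:u[3],u[0]:u[2]]
    N,l,st,ce=cv2.connectedComponentsWithStats(q)
    p=sorted([tuple(ce[j]) for j in range(1,N) if st[j,4]>15 ]);print(n,k,np.round(p,1))
    if k=="25":D.append((r.get_calibration(n),p))
a,b=D
pb=sorted(b[1]) ;pa=sorted(a[1],reverse=True)
if len(pa)==len(pb)==3: print(tri(a[0],pa,b[0],pb))
r.finish_job();print("done",r.get_state()['clock'])
E
```

```text
scene 0 [[166.5 284. ]
 [185.3 290.3]
 [189.  332.8]
 [235.6 351.8]
 [236.  291.2]]
scene 25 [[166.1 281.6]
 [175.9 297.3]
 [189.  332.8]
 [214.2 311.4]
 [235.5 351.8]
 [236.  291.1]]
side 0 [[354.6 286.6]
 [382.8 336.9]]
side 25 [[354.6 286.6]
 [368.6 309.6]
 [382.8 336.9]]
the job is handed in; nothing more can be done
the job is handed in; nothing more can be done
```

The carrier is out of the analyser and lying flat, right way up, in the empty middle bay of the tray. The job was handed in at about 33 s.

**What I did:** I pushed the latch aside until the cover sprang open. I then pressed the ejector lever to its stop, gripped the carrier across its width and lifted it straight up. I lowered it until the force changed sign, about +2 N, before opening the fingers.

**Last checks:**
- **Carrier:** its disc is at scene pixel (214,311), within about 2 px (a few mm) of the midpoint between its neighbours' discs. The three-disc triangulation I meant as a second check never ran, because the colour mask also picked up other blobs.
- **Other carriers:** their discs are within 0.1 px of where they started.
- **Cover:** it stands open and the latch is back at rest.
- **Bronzes and the rest:** the vase, ring, brush, sherd and bottle look undisturbed in the pictures. I did not measure them.
- **Arm:** it stopped clear of everything.

**What disagreed:**
- **Fingertips:** in the pictures they sat about 20 mm short of the reported tool point. My first pass at the latch therefore went over the thumb piece without moving it, and I corrected for the offset afterwards.
- **Lever:** it stopped about 8 mm lower than the text gives, going by that 20 mm offset. The carrier still showed 20 mm proud, as stated.
- **Force:** pressing to confirm the lever's stop read about 50 N vertically at the fingertips. That is under the 120 N wrist limit. The 40 N limit covers the arm and gripper body; only the fingertips were on the pad.

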